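# Tare the kitchen scale with its thumbwheel

### The job

Set the black mug upright in the middle of the kitchen scale's steel pan and let go of it, then roll the small thumbwheel on top of the scale with a fingertip until the green zero mark on the dial lies under the tip of the red needle. Handle the scale gently: press the soft-mounted wheel only lightly, never down to its stop, and leave the salt shaker, the tomato and the lime where they are.

Things in the scene. Friction and masses are not known exactly. Their poses are not given: they have to be found in the camera images.
- scale: cream kitchen scale, 319 mm along its y, fixed. Origin: underside, middle; z up. Steel pan at its +y end (x 0, y +85 mm); control head at its -y end (x -62..62, y -160..0 mm), flat top 70 mm high, on it the dial (x 0, y -56 mm, 101 mm across, 8 mm high, under a clear cover: cannot be touched) and the thumbwheel (x 0, y -130 mm). Over 16 N on any part is rough handling
- pan_centre (a point): centre of the pan's flat top face; steel disc 144 mm across, 55 mm above the worktop when empty. It floats on a soft spring (250 N/m) and sinks at most 16 mm; with the mug on it, about 5 to 11 mm
- mug: loose black mug, 106 mm high, 0.14 to 0.28 kg, different every time. Cup 88 mm across the rim, 65 mm at the foot, wall about 6 mm thick at the rim, slightly tapered, open at the top, inner floor 8 mm up. Origin on its underside, z up; the cup's axis lies 19.5 mm along +y from it, the handle on the -y side reaches 83 mm from that axis. Can be pinched over the rim from above
- mug_axis (a point): centre of the mug's round underside, on the cup's axis
- wheel_slot (a point): fixed point on the head's flat top, 70 mm up, straight above the thumbwheel's axle. Wheel: dark ribbed rubber, 40 mm diameter, 12 mm wide, axle along the scale's y; too low to pinch. It runs out of true: its crown stands 7 to 15 mm above this point, unknown at first and changing as it turns, so feel for it. Its rim is on a rubber bush: gives 1 mm per 4 N, hard stop at 3.5 mm (14 N)
- wheel (a joint): turn of the thumbwheel in rad (-2.4 to 5.8, start differs). Grows when its crown is rolled toward the scale's +x (at yaw 0 away from the robot). 20 mm of rim travel is 1 rad and turns the dial 0.5 rad, but about the first 1 mm of a stroke only winds up the bush. Stiff (2.5 N at the rim): a finger must press with about 4 to 11 N or it slips. Stays where left
- dial (a joint): turn of the white dial face in rad, clockwise seen from above is positive; 0 when its zero mark points to the scale's +x. Turned only by the wheel; starts between -0.6 and 0.2
- zero_mark (a point): middle of the green zero mark on the dial face, a bar 7 mm wide and 14 mm long, 40 mm from the dial's centre
- needle (a joint): turn of the red needle in rad, clockwise seen from above is positive; 0 when it points to the scale's +x (pan empty). Driven only by the pan: 130 rad per m of sinking, so about 0.7 to 1.5 rad with the mug on it
- needle_tip (a point): tip of the red needle, 40 mm from the dial's centre, just above the dial face
- salt_shaker: bystander: glass salt shaker with a grey cap, 44 mm across, 90 mm high, loose. Origin: centre of its underside
- tomato: bystander: red tomato, 59 mm across, 65 mm high, loose. Origin: centre of its underside
- lime: bystander: green lime, 51 x 42 x 42 mm, loose. Origin: centre of its underside

How it is judged:
By the outcome, as a careful person would: the job done as asked, in the order asked, and still so for the second after the job is handed in, with the robot touching nothing.
It also fails if it takes over 67 s, if anything falls off the work surface, if the arm or the gripper's body presses on something with over 40 N, if the wrist force passes 120 N, or if a joint passes its speed limit or range.

### The arm

A 6-joint arm with a two-finger parallel gripper is mounted at the origin on a cart in front of the work surface, level with it; the furniture and walls round the work are solid. World frame = base frame: x ahead of the robot, y to its left, z up, the work surface at z = 0. Lengths are in mm, angles in degrees, forces in N, time in s.
With the tool pointing down it reaches from about 300 to 850 mm from the base axis. Payload 4.2 kg.
Tool frame: the origin (TCP) lies at the very end of the fingers, on their centre line; the grasp point (between the pads) lies 19 mm behind it; z points along the fingers, x is the direction in which the jaws open and shut, and the axes are right-handed (so a half turn about z gives the same grasp; the last joint's range is limited). The gripper opens to 91 mm and grips with 3 to 60 N. Pads are 32 mm wide; open, the fingers measure 118 mm over their backs; the gripper's body (76 mm by 178 mm) begins 60 mm behind the grasp point.
Start: joints at [70.245, 18.312, 89.639, -0, 72.044, -1.146], TCP at [183.496, 544.952, 213.976] pointing down, gripper open.
Joint ranges: [-177.97, 177.97], [-48.28, 115.42], [12.27, 149.76], [-77.06, 257.06], [2.81, 150.46], [-146.56, 146.56]. Speed limits (degrees/s): [147.25, 147.25, 180, 180, 180, 180].

### API

Orientations are given as [roll, pitch, yaw] about the fixed x, y, z axes, in that order (R = Rz(yaw) Ry(pitch) Rx(roll)).
In Python, from workcell import env gives the robot as it stands.
- The arm moves only by the tool servo_tool, never from a script. Its argument "plan" is a list of rows, each a list of 3 entries, a list of its own where there are three numbers: the turn, a rotation vector about the tool's x, y, z in degrees, then the shift along the tool's x, y, z in mm, then the finger opening in mm, from 0 to 91.2. In form: [[[ax, ay, az], [dx, dy, dz], claw], ...]. A call has exactly 10 rows; each row shifts and turns the pose as measured when the row begins, along the tool's axes as they then stand; what a row does not reach is not made up. A row lasts 1/8 s, in which the tool goes at most 62.5 mm and 10.7 degrees, less where a joint would pass 70% of its speed; a pose out of reach is approached as far as the arm can. A call with a gripper value outside its range is refused whole. The fingers move at their own pace and stop on an object; "squeeze" is the grip in N (left out, the last holds). Time passes only in rows, so rows that do not move let the fingers close, or fill a call up. It gives the time, the measured TCP pose, the force and the opening at its end, in the units of the state.
- env.state(): the state, without advancing time (a new reading comes with each control period).
- env.grab_frame(name): name is "side" or "top" or "wrist"; returns a dict with "pixels" (384x512x3 uint8, red, green, blue), "intrinsics" (3x3 intrinsics, pixels), "distortion" ([k1, k2, p1, p2, k3] as OpenCV has them; the pictures are not rectified), "eye" and "attitude" of the camera in the world. Camera axes: x right, y up, looking along -z (the intrinsics and any distortion apply to the point x, -y, -z); pixel columns grow to the right and rows downward; lengths in mm; the calibration is good to about 2 mm. A picture is of the moment at which its call begins. There is no depth.
- env.job_done(): hands the job in, once; it reports no verdict.
The state is a dict: "time_s": time; "qpos": joint angles; "qvel": joint speeds; "effort": joint torques, N m; "ee_pos": TCP position; "ee_rot": TCP orientation; "force": force on the tool from outside, world axes, zero at the start; "torque": the same for the moment, N m; "gripper_width": finger opening in mm.
Only numpy, scipy, OpenCV 4.12 (cv2) and the standard library are available. Lean on these libraries where they do the work, as an engineer would, in place of code of your own. Each camera call takes 0.05 s, during which the arm holds its last target.

## Working session

There is one attempt and no reset: what is moved stays moved. The work goes in short steps, Python scripts to look and compute and a tool call to move; the robot and the scene stay as the last step left them, time stands still between calls to the robot, and variables do not carry over. Pictures are saved under pics/ and viewed, and the job is handed in when it is done.

Besides the shell and the picture viewer there is one more tool, called by a JSON object that holds its "method" and its "body", one argument or row to a line. servo_tool: Moves the arm, as the interface text tells. Its arguments: {"type":"object","properties":{"plan":{"type":"array"},"squeeze":{"type":"number"}},"required":["plan"]}

```bash
ls; mkdir -p pics
cat > h.py <<'E'
import numpy as np, cv2
from workcell import env
def grab(n,fn):
    f=env.grab_frame(n); cv2.imwrite('pics/'+fn+'.png',f['pixels'][:,:,::-1]); 
    np.savez('pics/'+fn+'.npz',**{k:np.array(v) for k,v in f.items()}); return f
def load(fn): return dict(np.load('pics/'+fn+'.npz'))
def ray(f,uv):
    K=np.array(f['intrinsics']);D=np.array(f['distortion'])
    p=cv2.undistortPoints(np.array([[uv]],float),K,D)[0,0]
    R=np.array(f['attitude'])
    if R.shape!=(3,3):
        from scipy.spatial.transform import Rotation as Ro
        R=Ro.from_euler('xyz',R,degrees=True).as_matrix()
    d=R@np.array([p[0],-p[1],-1]); return np.array(f['eye']),d/np.linalg.norm(d)
def onz(f,uv,z):
    e,d=ray(f,uv); return e+d*(z-e[2])/d[2]
def proj(f,P):
    K=np.array(f['intrinsics']);D=np.array(f['distortion']);R=np.array(f['attitude'])
    if R.shape!=(3,3):
        from scipy.spatial.transform import Rotation as Ro
        R=Ro.from_euler('xyz',R,degrees=True).as_matrix()
    c=R.T@(np.array(P,float)-np.array(f['eye'])); c=c*[1,-1,-1]
    return cv2.projectPoints(c.reshape(1,1,3),np.zeros(3),np.zeros(3),K,D)[0].ravel()
E
python3 - <<'E'
from h import *
for n in ['side','top','wrist']:
    f=grab(n,n+'0'); print(n,f['eye'],f['attitude'],f['intrinsics'],f['distortion'])
print(env.state())
E
```

```text
pics
side [ 381.66557113 1124.20175516  560.0162191 ] [  65.04205315    0.31763984 -174.32365768] [[364.21684688   0.         256.20550001]
 [  0.         364.21684688 189.05780334]
 [  0.           0.           1.        ]] [-0.08173173  0.          0.          0.          0.        ]
top [ 367.26196651   40.28476771 1280.83390221] [  5.98459481  -0.29482044 -89.15700128] [[374.05083284   0.         253.92358728]
 [  0.         374.05083284 200.16722   ]
 [  0.           0.           1.        ]] [-0.00732623  0.          0.          0.          0.        ]
wrist [107.96754338 569.81298032 382.51245201] [-16.38609144   0.10506236  71.40721503] [[277.09665239   0.         252.91983493]
 [  0.         277.09665239 190.66988919]
 [  0.           0.           1.        ]] [0.00160691 0.         0.         0.         0.        ]
{'time_s': 0.15, 'qpos': array([ 7.02429311e+01,  1.83439915e+01,  8.96887986e+01, -1.63883598e-04,
        7.20430880e+01, -1.14726123e+00]), 'qvel': array([-0.00632577, -0.08488619, -0.24874254,  0.01504746,  0.02840215,
       -0.03237866]), 'effort': array([ 6.83805047e-04, -4.12776268e+01, -2.32151467e+01,  7.27780676e-02,
        4.34087275e-02, -9.06446144e-05]), 'ee_pos': array([183.38557826, 544.59072942, 213.31625739]), 'ee_rot': array([-1.79998637e+02,  7.58660562e-02,  7.13902438e+01]), 'force': array([ 0.03850762,  0.96394526, -0.72393086]), 'torque': array([ 0.02892455,  0.03625621, -0.03062103]), 'gripper_width': 91.28768198928653}
```

View pics/top0.png

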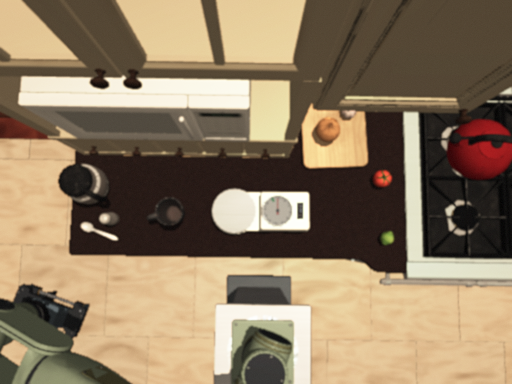

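View pics/side0.png

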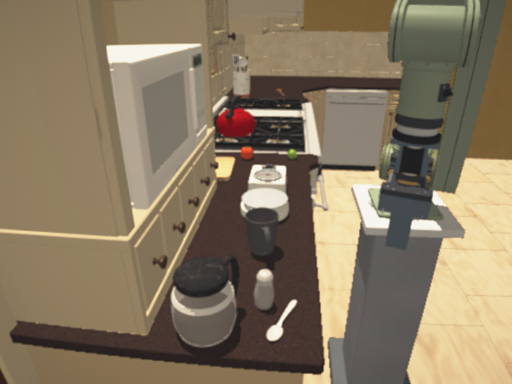

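View pics/wrist0.png

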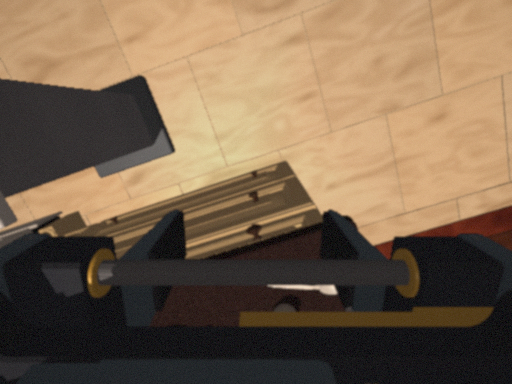

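Run:
```python
from h import *
f=load('top0');im=f['pixels'][:,:,::-1]
c=cv2.resize(im[150:270,60:200],None,fx=5.5,fy=5,interpolation=cv2.INTER_CUBIC)[:600]
cv2.imwrite('pics/c1.png',cv2.resize(im[170:250,130:230],None,fx=7,fy=7,interpolation=cv2.INTER_CUBIC))
cv2.imwrite('pics/c2.png',cv2.resize(im[175:250,205:315],None,fx=7,fy=7,interpolation=cv2.INTER_CUBIC))
for n,uv,z in [('mugrim',(169,213),106),('pan',(234,211),55),('head L',(260,211),70),('headR',(309,211),70),('dial',(277,210),78),('shaker',(108,218),90),('edge front',(234,257),0),('edge back',(234,155),0),('tom',(382,179),30),('lime',(387,238),20)]:
    print(n,onz(f,uv,z).round(1))
s=load('side0')['pixels'][:,:,::-1]
cv2.imwrite('pics/c3.png',cv2.resize(s[140:280,200:340],None,fx=4,fy=4,interpolation=cv2.INTER_CUBIC))
```

```text
mugrim [445.9 302.5 106. ]
pan [459.1 100.8  55. ]
head L [459.2  15.7  70. ]
headR [ 461.6 -143.5   70. ]
dial [462.7 -38.9  78. ]
shaker [428.  499.5  90. ]
edge front [307.  100.3   0. ]
edge back [658.9 107.5   0. ]
tom [ 577.3 -397.5   30. ]
lime [ 378.4 -413.7   20. ]
```

View pics/c1.png

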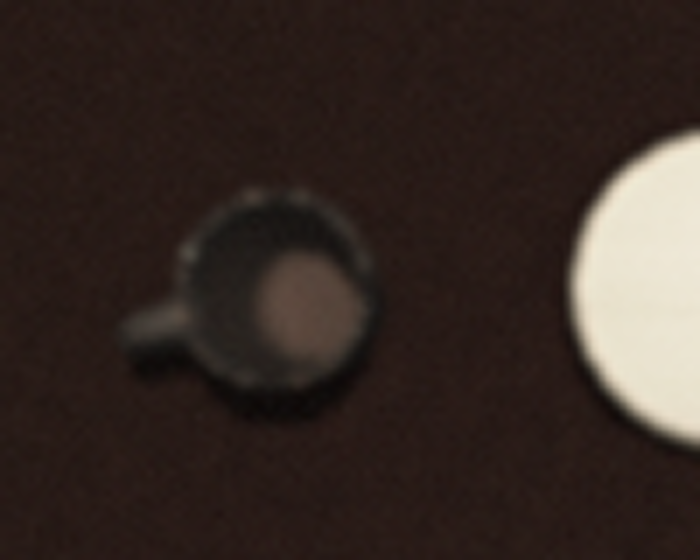

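View pics/c2.png

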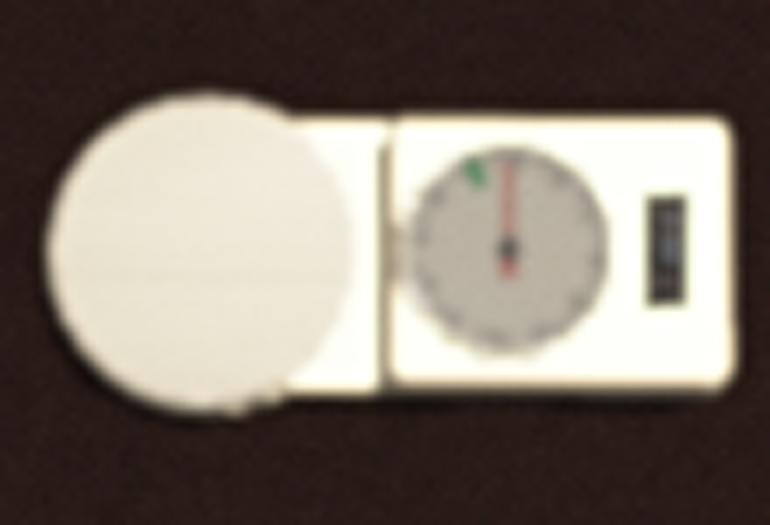

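View pics/c3.png

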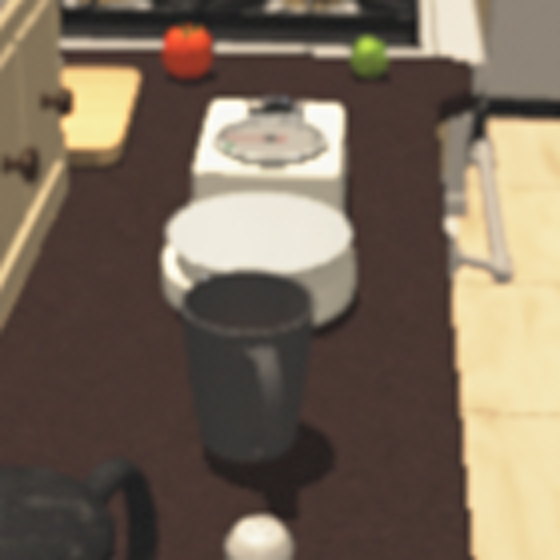

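Run:
```python
from h import *
from scipy.optimize import least_squares
f=load('top0');im=f['pixels']
g=cv2.cvtColor(im,cv2.COLOR_RGB2GRAY).astype(np.float32)
def edge(cx,cy,angs,r0,r1,half=True,mode='max'):
    pts=[]
    for a in angs:
        r=np.arange(r0,r1,0.1);x=(cx+r*np.cos(a)).astype(np.float32);y=(cy+r*np.sin(a)).astype(np.float32)
        v=cv2.remap(g,x[None],y[None],cv2.INTER_LINEAR)[0]
        if mode=='max': d=np.abs(np.gradient(cv2.GaussianBlur(v[None],(0,0),5)[0])); pts.append((x[d.argmax()],y[d.argmax()]))
        else: k=cv2.GaussianBlur(v[None],(0,0),3)[0].argmax(); pts.append((x[k],y[k]))
    return pts
def circ(P):
    A=np.c_[2*P[:,0],2*P[:,1],np.ones(len(P))];s=np.linalg.lstsq(A,(P**2).sum(1),rcond=None)[0]
    return s[0],s[1],np.sqrt(s[2]+s[0]**2+s[1]**2)
pp=edge(233.5,210.9,np.radians(np.arange(110,300,6)),15,28)
P=np.array([onz(f,p,55)[:2] for p in pp]);c=circ(P)
r=np.hypot(P[:,0]-c[0],P[:,1]-c[1])-c[2];print('pan',np.round(c,1),r.round(1))
pp=edge(169.7,211.4,np.radians(list(range(-150,20,8))+list(range(90,150,8))),10,17,mode='bright')
P=np.array([onz(f,p,106)[:2] for p in pp]);c=circ(P)
r=np.hypot(P[:,0]-c[0],P[:,1]-c[1])-c[2];print('mug',np.round(c,1),r.round(1))
k=abs(r)<2; print('mug2',np.round(circ(P[k]),1))
# head right/top/bottom edges, wheel dark, dial
w=(g<120);w[:]=w; m=np.zeros_like(w);m[190:232,292:308]=w[190:232,292:308]
ys,xs=np.nonzero(m);print('wheel px',xs.mean(),ys.mean(),onz(f,(xs.mean(),ys.mean()),78))
b=(g>175).astype(np.uint8);b[:,:262]=0;b[:,320:]=0;b[:180]=0;b[245:]=0
cn=max(cv2.findContours(b,cv2.RETR_EXTERNAL,cv2.CHAIN_APPROX_NONE)[0],key=len);Q=np.array([onz(f,p[0],70)[:2] for p in cn.astype(float)])
print('head',Q.min(0),Q.max(0),cv2.minAreaRect(Q.astype(np.float32)))
d=cv2.inRange(cv2.cvtColor(im,cv2.COLOR_RGB2HSV),(0,0,90),(180,60,215)); d[:,:262]=0;d[:,293:]=0;d[:190]=0;d[230:]=0
ys,xs=np.nonzero(d);print('dial',xs.min(),xs.max(),ys.min(),ys.max(),onz(f,((xs.min()+xs.max())/2,(ys.min()+ys.max())/2),78))
o=im.copy()
for a in np.radians(range(0,360,3)):
    pass
print(proj(f,[446,302,106]))
```

```text
pan [461.1 101.3  73.8] [ 0.   0.   0.   0.3 -0.3  0.3 -0.4 -0.1 -0.2 -0.2  0.4 -0.   0.2  0.1
 -0.3 -0.1  0.1 -0.   0.2  0.   0.6 -0.3  0.2  0.1 -0.1  0.1 -0.8 -0.3
 -0.4  0.4 -0.   0.5]
mug [455.4 305.6  40.4] [-0.8 -1.2 -1.5 -1.  -1.1 -0.8 -0.3  0.5 -0.4  0.6  1.7  0.3  0.9  1.5
  2.1  2.4  2.1  2.9 -4.1 -3.5 -2.9 -2.4 -3.9 -4.7  1.9  2.5  2.5  2.4
  1.2  1.4]
mug2 [454.1 303.9  41.5]
wheel px 299.5 207.5 [ 471.8760882  -111.55555397   78.        ]
head [ 401.11257612 -143.45041353] [523.73058635   9.9683249 ] ((462.43536376953125, -66.79690551757812), (120.50557708740234, 152.3079376220703), 0.8457446694374084)
dial 262 291 196 229 [454.58070223 -37.40067017  78.        ]
[169.14595627 212.95782506]
```

Run:
```python
from h import *
t=load('top0');s=load('side0')
for nm,f,x0,y0,w,h,k in [('top',t,145,185,55,50,12),('side',s,230,195,70,70,8)]:
    im=cv2.resize(f['pixels'][y0:y0+h,x0:x0+w,::-1],None,fx=k,fy=k,interpolation=cv2.INTER_CUBIC)
    im=np.clip(im.astype(float)*1.8,0,255).astype(np.uint8)
    for R,z,col in [(44,106,(0,255,255)),(32.5,0,(255,128,0))]:
        for a in np.radians(range(0,360,12)):
            p=proj(f,[455+R*np.cos(a),304+R*np.sin(a),z]);q=((p-[x0,y0]+.5)*k).astype(int);cv2.circle(im,tuple(int(v) for v in q),2,col,-1)
    cv2.imwrite('pics/ov_'+nm+'.png',im)
```

```text
(no output)
```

View pics/ov_top.png

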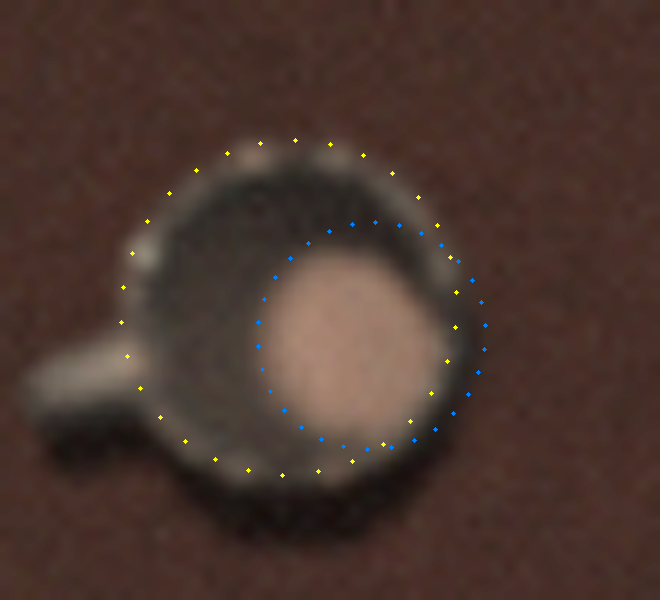

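View pics/ov_side.png

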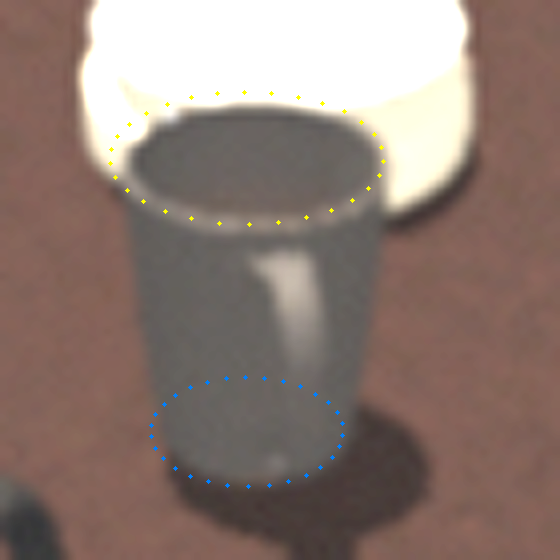

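```bash
cat >> h.py <<'E'
from scipy.spatial.transform import Rotation as Ro
def plan(goal,yaw,n=10,claw=91,mv=None):
    s=env.state();p=np.array(s['ee_pos']);R=Ro.from_euler('xyz',s['ee_rot'],degrees=True)
    G=Ro.from_euler('xyz',[180,0,yaw],degrees=True);rv=(R.inv()*G).as_rotvec(degrees=True)/n
    d=(np.array(goal)-p)/n;rows=[]
    for i in range(n):
        rows.append([[round(float(v),1) for v in rv],[round(float(v),1) for v in R.inv().apply(d)],claw])
        R=R*Ro.from_rotvec(rv,degrees=True)
    import json;print(json.dumps(rows))
def st():
    s=env.state();print(round(s['time_s'],2),np.round(s['ee_pos'],1),np.round(s['ee_rot'],2),'F',np.round(s['force'],2),'w',round(s['gripper_width'],1),'q',np.round(s['qpos'],1))
E
python3 -c "
from h import *
plan([412,303,150],0)"
```

```text
[[[0.0, 0.0, 7.1], [-15.6, 29.4, 6.4], 91], [[0.0, 0.0, 7.1], [-11.8, 31.1, 6.3], 91], [[0.0, 0.0, 7.1], [-7.9, 32.3, 6.3], 91], [[0.0, 0.0, 7.1], [-3.8, 33.0, 6.3], 91], [[0.0, 0.0, 7.1], [0.3, 33.3, 6.3], 91], [[0.0, 0.0, 7.1], [4.5, 33.0, 6.3], 91], [[0.0, 0.0, 7.1], [8.5, 32.1, 6.3], 91], [[0.0, 0.0, 7.1], [12.5, 30.8, 6.3], 91], [[0.0, 0.0, 7.1], [16.2, 29.1, 6.3], 91], [[0.0, 0.0, 7.1], [19.7, 26.8, 6.3], 91]]
```

{"method": "servo_tool", "body": {
  "plan": [
    [[0, 0, 7.1], [-15.6, 29.4, 6.3], 40],
    [[0, 0, 7.1], [-11.8, 31.1, 6.3], 40],
    [[0, 0, 7.1], [-7.9, 32.3, 6.3], 40],
    [[0, 0, 7.1], [-3.8, 33, 6.3], 40],
    [[0, 0, 7.1], [0.3, 33.3, 6.3], 40],
    [[0, 0, 7.1], [4.5, 33, 6.3], 40],
    [[0, 0, 7.1], [8.5, 32.1, 6.3], 40],
    [[0, 0, 7.1], [12.5, 30.8, 6.3], 40],
    [[0, 0, 7.1], [16.2, 29.1, 6.3], 40],
    [[0, 0, 7.1], [19.7, 26.8, 6.3], 40]
  ],
  "squeeze": 25
}}

```text
time_s: 1.4
ee_pos: [413.1, 292.9, 146.2]
ee_rot: [179.8, 0.1, -1.7]
force: [1.0, 0.5, -1.5]
gripper_width: 39.6
```

```bash
python3 -c "
from h import *
st();plan([412,303,125],0,4)
grab('wrist','w1');grab('top','t1')"
```

```text
1.4 [413.1 292.9 146.2] [ 1.7979e+02  1.5000e-01 -1.6900e+00] F [ 0.96  0.49 -1.49] w 39.6 q [ 3.410e+01  1.550e+01  1.042e+02 -1.000e-01  6.050e+01  3.580e+01]
[[[0.1, 0.0, -0.4], [-0.3, -2.5, 5.3], 91], [[0.1, 0.0, -0.4], [-0.3, -2.5, 5.3], 91], [[0.1, 0.0, -0.4], [-0.3, -2.5, 5.3], 91], [[0.1, 0.0, -0.4], [-0.3, -2.5, 5.3], 91]]
```

View pics/w1.png

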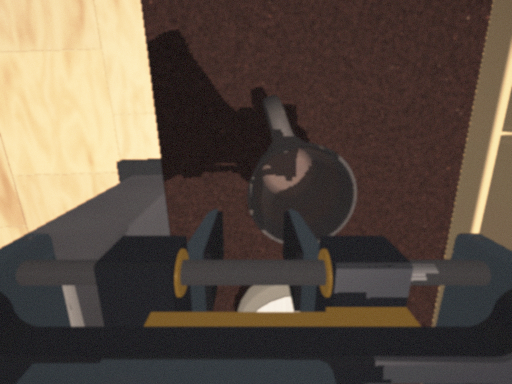

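Run:
```python
from h import *
f=load('w1');g=cv2.cvtColor(f['pixels'],cv2.COLOR_RGB2GRAY)
for uv in [(249.5,192),(357,192),(303,138),(303,190)]: print(onz(f,uv,106).round(1))
h=onz(f,(268,97),85);print('handle',h)
cv2.imwrite('pics/w1c.png',cv2.resize(np.clip(f['pixels'][80:260,220:400,::-1]*2.0,0,255).astype(np.uint8),None,fx=3.3,fy=3.3,interpolation=cv2.INTER_CUBIC))
```

```text
[411.1 309.6 106. ]
[495.8 307.2 106. ]
[452.4 350.5 106. ]
[453.3 310.  106. ]
handle [427.75790163 380.968064    85.        ]
```

View pics/w1c.png

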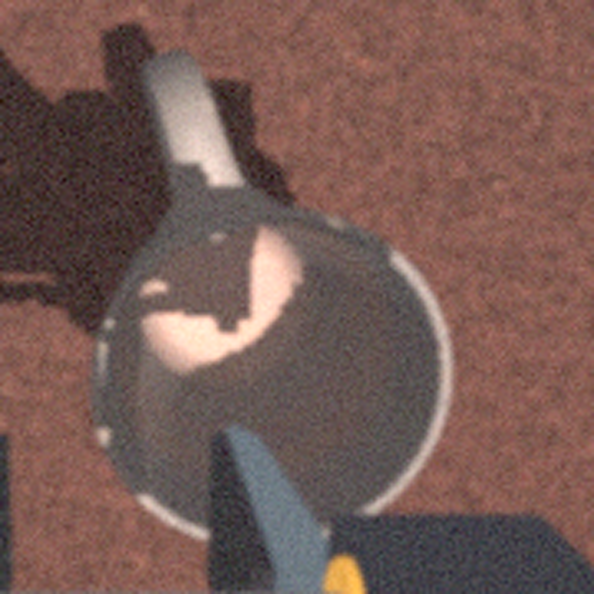

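{"method": "servo_tool", "body": {
  "plan": [
    [[0, 0, -0.6], [0, -3.5, 3], 40],
    [[0, 0, -0.6], [0, -3.5, 5], 40],
    [[0, 0, -0.5], [0, -3.5, 5], 40],
    [[0, 0, 0], [0, 0, 5], 40],
    [[0, 0, 0], [0, 0, 5], 40],
    [[0, 0, 0], [0, 0, 0], 40],
    [[0, 0, 0], [0, 0, 0], 40],
    [[0, 0, 0], [0, 0, 0], 40],
    [[0, 0, 0], [0, 0, 0], 40],
    [[0, 0, 0], [0, 0, 0], 40]
  ]
}}

```text
time_s: 2.75
ee_pos: [412.0, 305.0, 121.4]
ee_rot: [179.8, 0.2, 0.4]
force: [0.1, -0.3, 0.2]
gripper_width: 40.1
```

```bash
python3 -c "
from h import *
st();plan([413,304,76],0,7)
f=grab('wrist','w2');grab('side','s2')
cv2.imwrite('pics/w2c.png',np.clip(f['pixels'][:,:,::-1]*1.8,0,255).astype(np.uint8))"
```

```text
2.75 [412.  305.  121.4] [179.77   0.22   0.44] F [ 0.05 -0.26  0.25] w 40.1 q [ 3.530e+01  1.750e+01  1.054e+02 -1.000e-01  5.740e+01  3.490e+01]
[[[0.0, 0.0, 0.1], [0.2, 0.1, 6.5], 91], [[0.0, 0.0, 0.1], [0.2, 0.1, 6.5], 91], [[0.0, 0.0, 0.1], [0.2, 0.1, 6.5], 91], [[0.0, 0.0, 0.1], [0.2, 0.1, 6.5], 91], [[0.0, 0.0, 0.1], [0.1, 0.1, 6.5], 91], [[0.0, 0.0, 0.1], [0.1, 0.1, 6.5], 91], [[0.0, 0.0, 0.1], [0.1, 0.1, 6.5], 91]]
```

View pics/w2c.png

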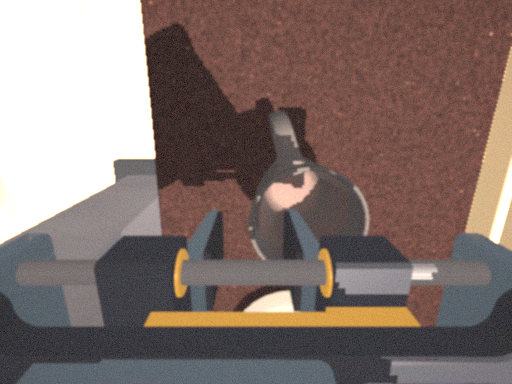

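Run:
```python
from h import *
f=load('w2')
for uv in [(249.5,218),(369,218),(309,218)]: print(onz(f,uv,106).round(1))
```

```text
[409.8 309.7 106. ]
[495.1 310.5 106. ]
[452.3 310.1 106. ]
```

{"method": "servo_tool", "body": {
  "plan": [
    [[0, 0, 0], [0.2, 0, 6.5], 40],
    [[0, 0, 0], [0.2, 0, 6.5], 40],
    [[0, 0, 0], [0.2, 0, 6.5], 40],
    [[0, 0, 0], [0, 0, 6.5], 40],
    [[0, 0, 0], [0, 0, 6.5], 40],
    [[0, 0, 0], [0, 0, 6], 40],
    [[0, 0, 0], [0, 0, 5], 40],
    [[0, 0, 0], [0, 0, 0], 40],
    [[0, 0, 0], [0, 0, 0], 40],
    [[0, 0, 0], [0, 0, 0], 40]
  ]
}}

```text
time_s: 4.1
ee_pos: [412.3, 304.7, 74.3]
ee_rot: [179.7, 0.3, 0.4]
force: [-0.2, 0.2, 0.1]
gripper_width: 39.8
```

{"method": "servo_tool", "body": {
  "plan": [
    [[0, 0, 0], [0, 0, 0], 0],
    [[0, 0, 0], [0, 0, 0], 0],
    [[0, 0, 0], [0, 0, 0], 0],
    [[0, 0, 0], [0, 0, 0], 0],
    [[0, 0, 0], [0, 0, 0], 0],
    [[0, 0, 0], [0, 0, 0], 0],
    [[0, 0, 0], [0, 0, 0], 0],
    [[0, 0, 0], [0, 0, 0], 0],
    [[0, 0, 0], [0, 0, 0], 0],
    [[0, 0, 0], [0, 0, 0], 0]
  ],
  "squeeze": 25
}}

```text
time_s: 5.35
ee_pos: [416.2, 305.5, 77.1]
ee_rot: [179.9, -0.3, 0.5]
force: [1.2, -2.0, 4.7]
gripper_width: 8.3
```

```bash
python3 -c "
from h import *
st()
f=grab('wrist','w3');g=grab('side','s3')
cv2.imwrite('pics/w3c.png',np.hstack([np.clip(f['pixels'][130:330,200:400,::-1]*1.8,0,255).astype(np.uint8),np.clip(g['pixels'][100:300,180:380,::-1]*1.8,0,255).astype(np.uint8)]).repeat(2,0).repeat(2,1))"
```

```text
5.35 [416.2 305.5  77.1] [179.89  -0.29   0.5 ] F [ 1.16 -2.02  4.7 ] w 8.3 q [ 35.2  20.5 108.5  -0.3  50.8  34.9]
```

View pics/w3c.png

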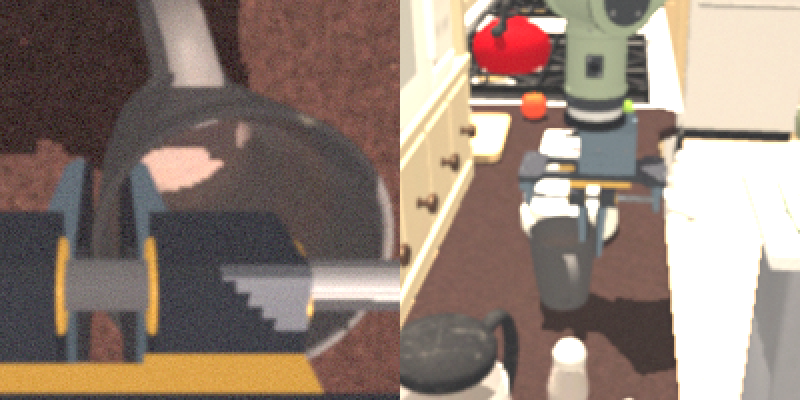

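{"method": "servo_tool", "body": {
  "plan": [
    [[0, 0, 0], [0, 0, -4], 0],
    [[0, 0, 0], [0, 0, -8], 0],
    [[0, 0, 0], [0, 0, -10], 0],
    [[0, 0, 0], [0, 0, -12], 0],
    [[0, 0, 0], [0, 0, -12], 0],
    [[0, 0, 0], [0, 0, -12], 0],
    [[0, 0, 0], [0, 0, -12], 0],
    [[0, 0, 0], [0, 0, -10], 0],
    [[0, 0, 0], [0, 0, -5], 0],
    [[0, 0, 0], [0, 0, 0], 0]
  ],
  "squeeze": 30
}}

```text
time_s: 6.7
ee_pos: [412.7, 305.1, 166.2]
ee_rot: [179.8, 0.2, 0.4]
force: [0.4, 1.3, -2.4]
gripper_width: 7.4
```

```bash
python3 -c "
from h import *
st()
f=grab('top','t4');g=grab('side','s4')
cv2.imwrite('pics/w4c.png',np.hstack([np.clip(f['pixels'][150:270,120:320,::-1]*1.8,0,255).astype(np.uint8),np.clip(g['pixels'][130:250,180:380,::-1]*1.5,0,255).astype(np.uint8)]).repeat(2,0).repeat(2,1))"
```

```text
6.7 [412.7 305.1 166.2] [179.78   0.19   0.44] F [ 0.4   1.28 -2.44] w 7.4 q [ 3.520e+01  1.500e+01  1.017e+02 -1.000e-01  6.360e+01  3.480e+01]
```

View pics/w4c.png

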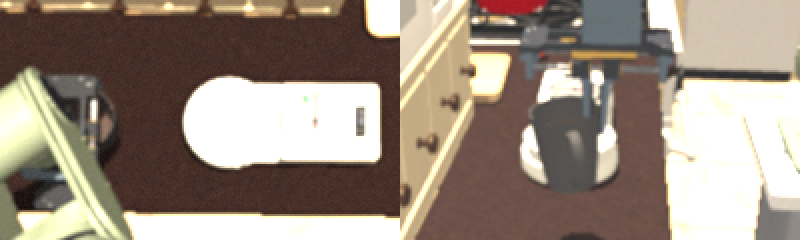

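```bash
python3 -c "
from h import *
g=load('s4');st()
cv2.imwrite('pics/s4c.png',cv2.resize(np.clip(g['pixels'][130:230,220:320,::-1]*1.8,0,255).astype(np.uint8),None,fx=6,fy=6,interpolation=cv2.INTER_CUBIC))"
```

```text
6.8 [412.4 304.9 165.6] [179.75   0.24   0.45] F [ 0.36 -0.   -3.61] w 7.3 q [ 3.520e+01  1.510e+01  1.017e+02 -1.000e-01  6.350e+01  3.480e+01]
```

View pics/s4c.png

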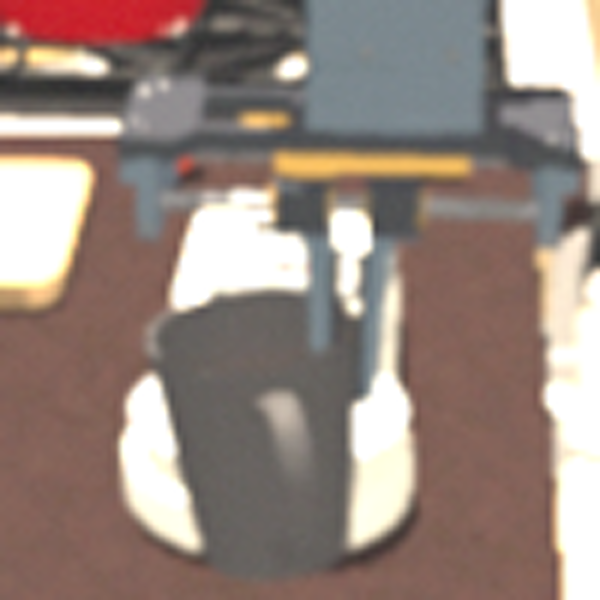

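{"method": "servo_tool", "body": {
  "plan": [
    [[0, 0.5, 0], [0, 10, 0], 0],
    [[0, 0.5, 0], [1, 20, 0], 0],
    [[0, 0.5, 0], [1, 25, 0], 0],
    [[0, 0.5, 0], [1, 28, 0], 0],
    [[0, 0.5, 0], [1, 28, 0], 0],
    [[0, 0.5, 0], [1, 28, 0], 0],
    [[0, 0.5, 0], [1, 25, 0], 0],
    [[0, 0, 0], [1, 20, 0], 0],
    [[0, 0, 0], [0, 8, 0], 0],
    [[0, 0, 0], [0, 0, 0], 0]
  ]
}}

```text
time_s: 8.05
ee_pos: [415.4, 96.2, 164.8]
ee_rot: [179.3, -3.1, 0.3]
force: [-0.3, 0.2, -1.6]
gripper_width: 7.3
```

```bash
python3 -c "
from h import *
st()
f=grab('wrist','w5');g=grab('side','s5');h=grab('top','t5');print(proj(g,[461,101,55]),proj(h,[461,101,55]))
im=lambda f,b:np.clip(f['pixels'][...,::-1]*b,0,255).astype(np.uint8)
cv2.imwrite('pics/s5c.png',cv2.resize(im(g,1.6)[120:230,210:320],None,fx=5,fy=5,interpolation=cv2.INTER_CUBIC))
cv2.imwrite('pics/w5c.png',im(f,1.6))
cv2.imwrite('pics/t5c.png',cv2.resize(im(h,1.6)[160:260,190:320],None,fx=5,fy=5,interpolation=cv2.INTER_CUBIC))
"
```

```text
8.05 [415.4  96.2 164.8] [179.3   -3.13   0.31] F [-0.27  0.2  -1.63] w 7.3 q [ 12.6   5.8 114.   -1.6  57.3  13.1]
[264.18772868 196.95818978] [233.94253992 210.41636961]
```

View pics/s5c.png

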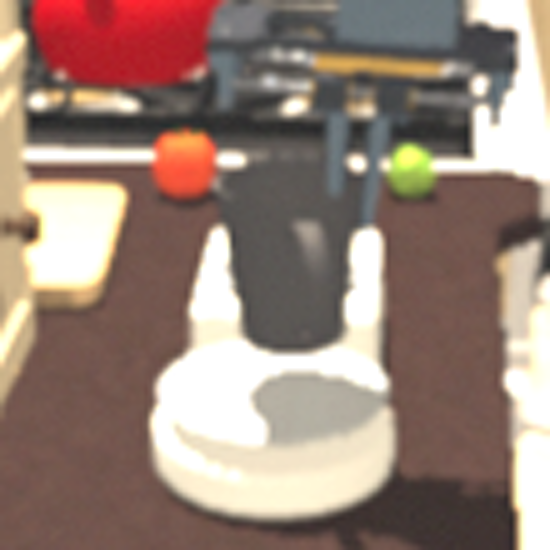

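View pics/w5c.png

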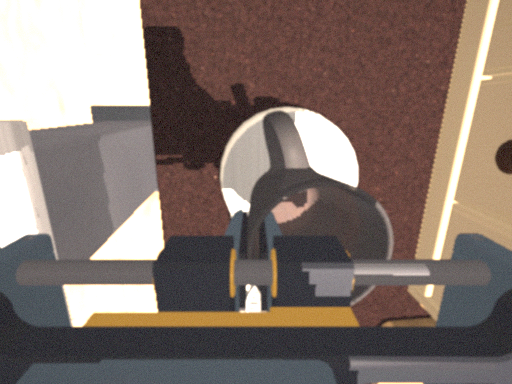

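View pics/t5c.png

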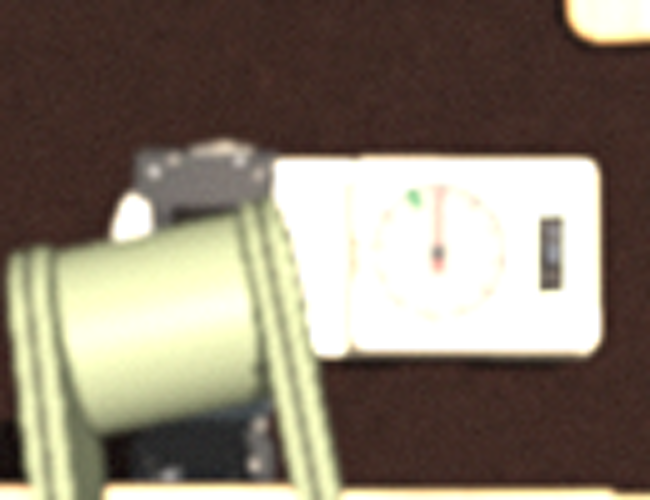

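```bash
python3 - <<'E'
from h import *
g=load('s5');f=load('w5')
for x in (455,460,450): print(x,proj(g,[x,97,88]),proj(g,[x,97-32,88]),proj(g,[x,97+32,88]), proj(g,[x,97,193]))
# wrist rim
for uv in [(246,225),(392,235)]: print(onz(f,uv,192).round(1))
E
python3 -c "
import cv2
im=cv2.imread('pics/w5c.png')[90:320,200:420];cv2.imwrite('pics/w5d.png',cv2.resize(im,None,fx=2.6,fy=2.6,interpolation=cv2.INTER_CUBIC))"
```

```text
455 [266.25304602 186.94213474] [266.99560932 182.77601275] [265.47136929 191.32640779] [266.45998714 155.01808482]
460 [264.64960202 186.8839083 ] [265.43178142 182.72080322] [263.82629142 191.26491033] [264.79237513 154.97047001]
450 [267.85769806 187.00041294] [268.56058023 182.83128277] [267.11772576 191.38794662] [268.12891051 155.06585528]
[410.2 114.5 192. ]
[494.5 106.6 192. ]
```

View pics/w5d.png

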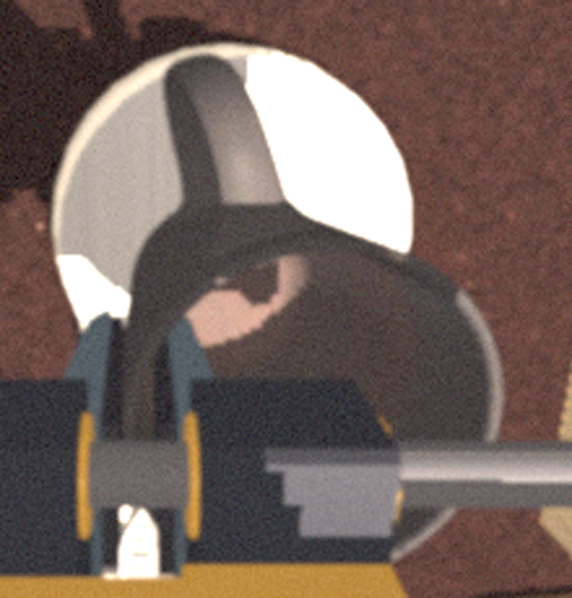

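Run:
```python
from h import *
f=load('w5')
P=[]
for p in [(500,390),(496,430),(488,345),(460,294),(425,263),(393,560),(430,535),(131,300),(140,262),(158,230)]:
    uv=(p[0]/2.6+200-.3,p[1]/2.6+90-.3); q=onz(f,uv,193); P.append(q[:2])
P=np.array(P);print(P.round(1))
A=np.c_[2*P,np.ones(len(P))];s=np.linalg.lstsq(A,(P**2).sum(1),rcond=None)[0];r=np.sqrt(s[2]+s[0]**2+s[1]**2);print(s[:2],r,(np.hypot(*(P-s[:2]).T)-r).round(1))
# pan in same image
Q=[]
for p in [(232,44),(150,62),(75,150),(412,215),(395,150),(330,80),(290,56),(57,190)]:
    Q.append(onz(f,(p[0]/2.6+200-.3,p[1]/2.6+90-.3),55)[:2])
P=np.array(Q)
A=np.c_[2*P,np.ones(len(P))];s=np.linalg.lstsq(A,(P**2).sum(1),rcond=None)[0];r=np.sqrt(s[2]+s[0]**2+s[1]**2);print(s[:2],r,(np.hypot(*(P-s[:2]).T)-r).round(1))
```

```text
[[494.4 104.2]
 [495.   94.1]
 [490.  115.1]
 [482.1 126.9]
 [473.6 133.9]
 [475.1  59.7]
 [483.3  66.5]
 [412.4 126.5]
 [414.2 134.7]
 [417.8 141.4]]
[445.51983039  97.16051763] 48.24496719605748 [ 1.1  1.3 -0.3 -1.1 -2.  -0.5  0.4 -4.   0.7  4. ]
[459.22044287 103.79654852] 72.08159644964354 [ 1.1  2.4 -1.3  1.5 -0.5 -2.5 -0.6 -0.3]
```

{"method": "servo_tool", "body": {
  "plan": [
    [[0, 0.5, 0], [2, -1.5, 2], 0],
    [[0, 0.5, 0], [2, -1.5, 4], 0],
    [[0, 0.5, 0], [2, -1.5, 4], 0],
    [[0, 0, 0], [2, -0.5, 4], 0],
    [[0, 0, 0], [1, 0, 4], 0],
    [[0, 0, 0], [0, 0, 0], 0],
    [[0, 0, 0], [0, 0, 0], 0],
    [[0, 0, 0], [0, 0, 0], 0],
    [[0, 0, 0], [0, 0, 0], 0],
    [[0, 0, 0], [0, 0, 0], 0]
  ]
}}

```text
time_s: 9.45
ee_pos: [426.8, 103.9, 146.0]
ee_rot: [179.3, -4.7, 0.6]
force: [-0.6, -0.3, -2.9]
gripper_width: 6.8
```

```bash
python3 -c "
from h import *
st()
f=grab('wrist','w6');g=grab('side','s6')
for x in (455,460,465): print(proj(g,[x,101,65]),proj(g,[x,101+32,65]),proj(g,[x,101,171]))
im=lambda f,b:np.clip(f['pixels'][...,::-1]*b,0,255).astype(np.uint8)
a=cv2.resize(im(g,1.6)[130:230,210:320],None,fx=5,fy=5,interpolation=cv2.INTER_CUBIC)
cv2.imwrite('pics/s6c.png',a)
cv2.imwrite('pics/w6c.png',cv2.resize(im(f,1.6)[90:320,200:420],None,fx=2.6,fy=2.6,interpolation=cv2.INTER_CUBIC))
"
```

```text
9.45 [426.8 103.9 146. ] [179.32  -4.72   0.58] F [-0.59 -0.33 -2.93] w 6.8 q [ 13.5   7.4 115.3  -2.2  52.8  14.2]
[266.11335286 194.16168572] [265.33197393 198.70927263] [266.31853546 162.3833024 ]
[264.51856712 194.1009872 ] [263.69607538 198.64518675] [264.65916938 162.33294807]
[262.92498973 194.04031985] [262.06145547 198.58112029] [263.00111722 162.28272529]
```

View pics/s6c.png

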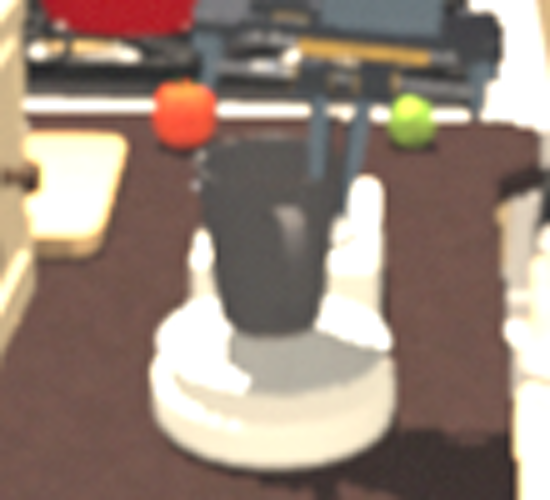

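View pics/w6c.png

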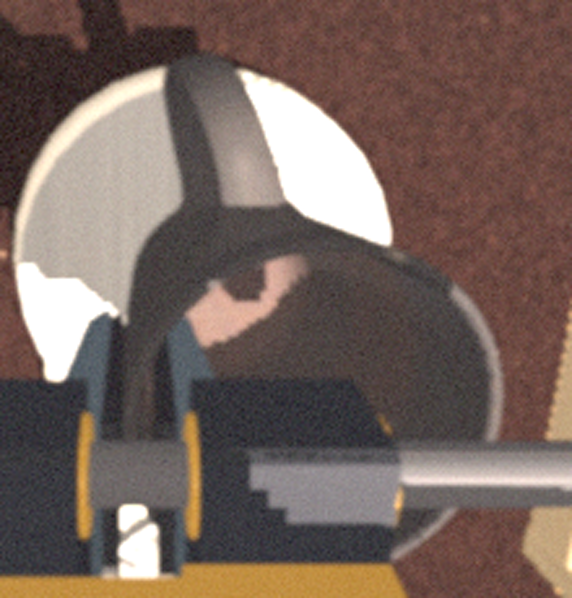

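{"method": "servo_tool", "body": {
  "plan": [
    [[0, 0.4, 0], [-0.8, 1, 2], 0],
    [[0, 0.3, 0], [-0.8, 1, 3], 0],
    [[0, 0, 0], [0, 0.3, 3], 0],
    [[0, 0, 0], [0, 0, 2], 0],
    [[0, 0, 0], [0, 0, 2], 0],
    [[0, 0, 0], [0, 0, 2], 0],
    [[0, 0, 0], [0, 0, 2], 0],
    [[0, 0, 0], [0, 0, 1], 0],
    [[0, 0, 0], [0, 0, 0], 0],
    [[0, 0, 0], [0, 0, 0], 0]
  ]
}}

```text
time_s: 10.8
ee_pos: [426.6, 101.2, 127.7]
ee_rot: [179.3, -5.4, 0.6]
force: [-1.1, 0.5, -2.3]
gripper_width: 7.2
```

```bash
python3 -c "
from h import *
st()
g=grab('side','s7');t=grab('top','t7')
im=lambda f,b:np.clip(f['pixels'][...,::-1]*b,0,255).astype(np.uint8)
a=cv2.resize(im(g,1.6)[130:230,210:320],None,fx=5,fy=5,interpolation=cv2.INTER_CUBIC)
cv2.imwrite('pics/s7c.png',a)
cv2.imwrite('pics/t7c.png',cv2.resize(im(t,1.0)[160:260,190:320],None,fx=5,fy=5,interpolation=cv2.INTER_CUBIC))
"
```

```text
10.8 [426.6 101.2 127.7] [179.31  -5.43   0.6 ] F [-1.07  0.55 -2.26] w 7.2 q [ 13.3   8.2 117.5  -2.5  49.1  14.2]
```

View pics/s7c.png

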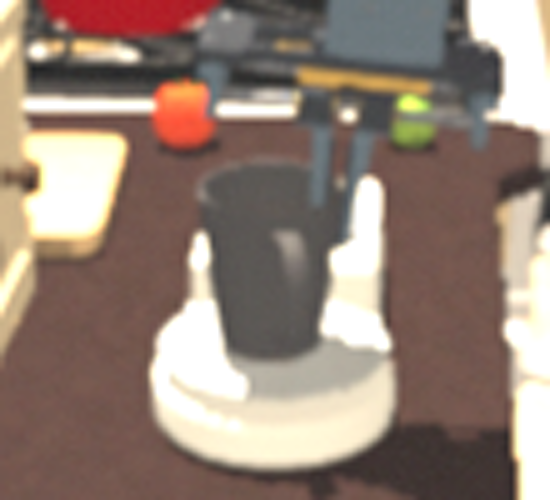

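View pics/t7c.png

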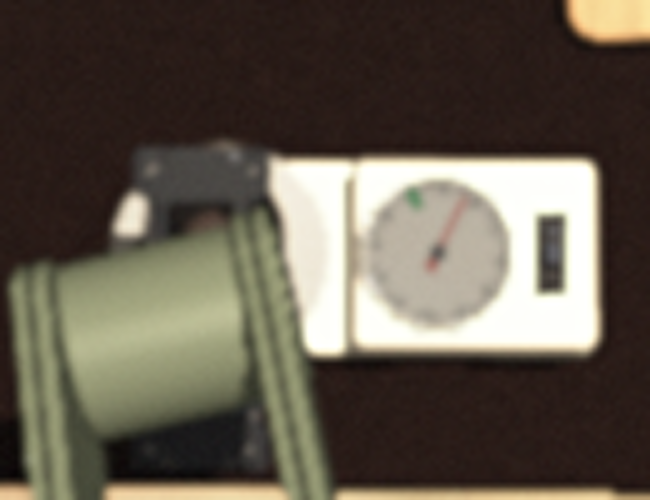

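{"method": "servo_tool", "body": {
  "plan": [
    [[0, 0, 0], [0, 0, 1.5], 0],
    [[0, 0, 0], [0, 0, 1.5], 0],
    [[0, 0, 0], [0, 0, 0], 0],
    [[0, 0, 0], [0, 0, 0], 10],
    [[0, 0, 0], [0, 0, 0], 14],
    [[0, 0, 0], [0, 0, 0], 20],
    [[0, 0, 0], [0, 0, 0], 26],
    [[0, 0, 0], [0, 0, 0], 30],
    [[0, 0, 0], [0, 0, 0], 30],
    [[0, 0, 0], [0, 0, 0], 30]
  ]
}}

```text
time_s: 12.15
ee_pos: [428.7, 101.6, 125.8]
ee_rot: [179.4, -5.7, 0.6]
force: [0.1, 0.1, -0.3]
gripper_width: 29.7
```

```bash
python3 -c "
from h import *
st()
g=grab('side','s8');t=grab('wrist','w8')
im=lambda f,b:np.clip(f['pixels'][...,::-1]*b,0,255).astype(np.uint8)
a=cv2.resize(im(g,1.6)[130:230,210:320],None,fx=4,fy=4,interpolation=cv2.INTER_CUBIC)
b=cv2.resize(im(t,1.6)[120:320,200:400],None,fx=2,fy=2,interpolation=cv2.INTER_CUBIC)
cv2.imwrite('pics/s8c.png',np.hstack([a[:400,:400],b]))
"
```

```text
12.15 [428.7 101.6 125.8] [179.37  -5.7    0.6 ] F [ 0.1   0.1  -0.28] w 29.7 q [ 13.3   8.4 117.7  -2.5  48.5  14.3]
```

View pics/s8c.png

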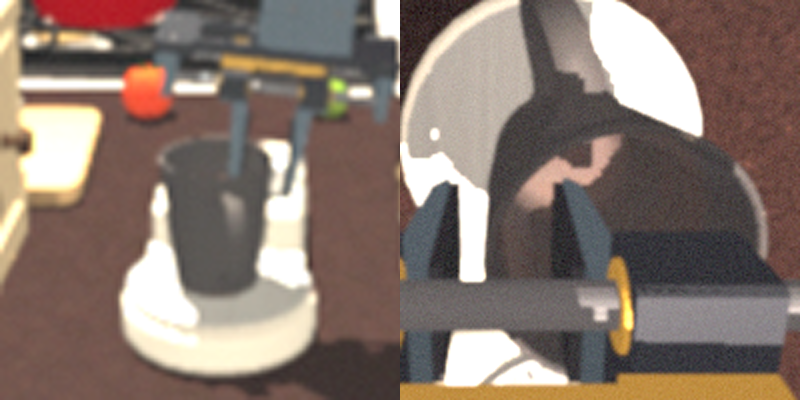

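{"method": "servo_tool", "body": {
  "plan": [
    [[0, 0, 0], [0, 0, -4], 30],
    [[0, 0, 0], [0, 0, -8], 30],
    [[0, 0, 0], [0, 0, -10], 30],
    [[0, 0, 0], [0, 0, -12], 30],
    [[0, 0, 0], [0, 0, -15], 30],
    [[0, 0, 0], [0, 0, -20], 30],
    [[0, -1, 0], [0, 0, -20], 30],
    [[0, -2, 0], [0, 15, -5], 20],
    [[0, -2, 0], [0, 25, 0], 10],
    [[0, 0, 0], [0, 25, 0], 0]
  ]
}}

```text
time_s: 13.5
ee_pos: [420.4, 37.5, 230.5]
ee_rot: [179.5, -1.0, 0.8]
force: [-0.3, 0.4, -0.4]
gripper_width: 2.7
```

```bash
python3 -c "
from h import *
st();plan([463,-113,175],0,8)"
```

```text
13.5 [420.4  37.5 230.5] [179.47  -1.01   0.77] F [-0.31  0.37 -0.43] w 2.7 q [  4.    3.2 106.7  -0.6  69.2   3.5]
[[[0.1, -0.1, 0.1], [4.9, 18.8, 7.2], 91], [[0.1, -0.1, 0.1], [5.0, 18.8, 7.2], 91], [[0.1, -0.1, 0.1], [5.0, 18.8, 7.1], 91], [[0.1, -0.1, 0.1], [5.1, 18.8, 7.1], 91], [[0.1, -0.1, 0.1], [5.1, 18.8, 7.1], 91], [[0.1, -0.1, 0.1], [5.2, 18.8, 7.0], 91], [[0.1, -0.1, 0.1], [5.2, 18.8, 7.0], 91], [[0.1, -0.1, 0.1], [5.3, 18.8, 7.0], 91]]
```

{"method": "servo_tool", "body": {
  "plan": [
    [[0, 0, 0], [3, 10, 4], 0],
    [[0, -0.5, 0], [5, 20, 8], 0],
    [[0.3, -0.5, 0.3], [6, 22, 10], 0],
    [[0.2, 0, 0.3], [7, 23, 12], 0],
    [[0, 0, 0], [7, 23, 12], 0],
    [[0, 0, 0], [7, 22, 10], 0],
    [[0, 0, 0], [5, 15, 8], 0],
    [[0, 0, 0], [2, 5, 4], 0],
    [[0, 0, 0], [0, 0, 0], 0],
    [[0, 0, 0], [0, 0, 0], 0]
  ],
  "squeeze": 20
}}

```text
time_s: 14.75
ee_pos: [467.0, -104.3, 163.7]
ee_rot: [-179.8, -0.3, 0.1]
force: [0.1, -0.1, -0.0]
gripper_width: 0.8
```

```bash
python3 -c "
from h import *
st()
g=grab('side','s9');t=grab('top','t9')
im=lambda f,b:np.clip(f['pixels'][...,::-1]*b,0,255).astype(np.uint8)
cv2.imwrite('pics/s9c.png',cv2.resize(im(g,1.3)[100:230,210:320],None,fx=4,fy=4,interpolation=cv2.INTER_CUBIC))
cv2.imwrite('pics/t9c.png',cv2.resize(im(t,1.0)[160:260,190:320],None,fx=6,fy=6,interpolation=cv2.INTER_CUBIC))
"
```

```text
14.75 [ 467.  -104.3  163.7] [-1.7978e+02 -3.3000e-01  1.1000e-01] F [ 0.06 -0.14 -0.02] w 0.8 q [-14.2  11.9 106.5   0.3  61.4 -14.4]
```

View pics/s9c.png

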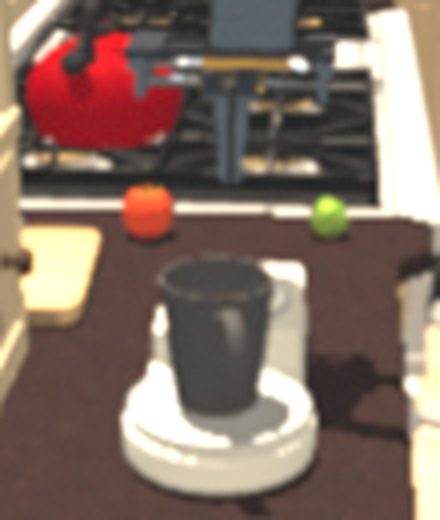

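View pics/t9c.png

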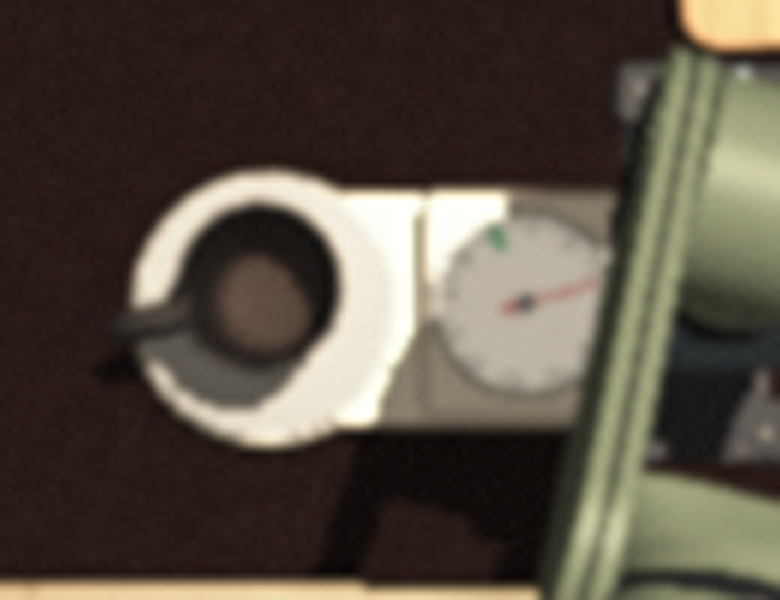

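```bash
cat >> h.py <<'E'
def dialang(f,zc=76,save=None,C=None):
    """angles cw from scale +x of zero mark & needle; lens-corrected on plane"""
    im=f['pixels'];hsv=cv2.cvtColor(im,cv2.COLOR_RGB2HSV);r0,c0=190,258
    R=slice(190,232);Cc=slice(258,296)
    a=im.astype(int)
    red=(a[...,0]-np.maximum(a[...,1],a[...,2]));grn=(a[...,1]-np.maximum(a[...,0],a[...,2]))
    out={}
    for n,m in [('red',red),('green',grn)]:
        w=np.clip(m[R,Cc]-12,0,None).astype(float);ys,xs=np.nonzero(w)
        P=np.array([onz(f,(x+258,y+190),zc)[:2] for x,y in zip(xs,ys)]);out[n]=(P,w[ys,xs])
    return out
def ang(v,yaw=0.7): return -np.arctan2(v[1],v[0])+np.radians(yaw)
E
python3 - <<'E'
from h import *
f=load('t9')
uv=(258/6+190-.4,283/6+160-.4);print('mug',onz(f,uv,151), [onz(f,(x/6+190-.4,283/6+160-.4),151)[1] for x in(177,338)])
# dial centre estimate from scale geometry
y=np.radians(.6);pan=np.array([461.1,101.3])
C=pan+141*np.array([np.sin(y),-np.cos(y)]);print('C',C,proj(f,[*C,76]))
o=dialang(f)
for k,(P,w) in o.items():
    c=(P*w[:,None]).sum(0)/w.sum();d=P-C;print(k,len(w),c,np.hypot(*(c-C)),'ang',ang(c-C),'spread',np.c_[P,w].round(0).tolist()[:40])
P,w=o['red'];c=np.average(P,axis=0,weights=w);u=np.linalg.svd((P-c)*np.sqrt(w)[:,None])[2][0];print('line dir',u,ang(u),ang(-u))
E
```

```text
mug [464.68535095 100.53734564 151.        ] [np.float64(141.4322518310076), np.float64(60.13598145771656)]
C [462.57652156 -39.69226888] [277.18954347 210.0853972 ]
red 135 [475.88717867 -40.30815395] 13.324898010203425 ang 0.05845439980406479 spread [[527.0, 23.0, 1.0], [527.0, 20.0, 1.0], [527.0, 17.0, 2.0], [527.0, 13.0, 1.0], [527.0, 7.0, 1.0], [527.0, 0.0, 2.0], [527.0, -3.0, 2.0], [528.0, -6.0, 1.0], [528.0, -9.0, 2.0], [528.0, -13.0, 1.0], [528.0, -29.0, 1.0], [528.0, -32.0, 1.0], [528.0, -35.0, 1.0], [528.0, -39.0, 2.0], [528.0, -42.0, 1.0], [528.0, -45.0, 1.0], [528.0, -48.0, 2.0], [528.0, -55.0, 2.0], [528.0, -61.0, 2.0], [528.0, -65.0, 2.0], [529.0, -78.0, 1.0], [529.0, -84.0, 2.0], [524.0, 23.0, 1.0], [524.0, 17.0, 1.0], [524.0, 13.0, 2.0], [524.0, 10.0, 2.0], [524.0, 7.0, 4.0], [524.0, 4.0, 3.0], [524.0, 0.0, 4.0], [524.0, -3.0, 3.0], [524.0, -6.0, 4.0], [524.0, -9.0, 4.0], [524.0, -13.0, 5.0], [524.0, -16.0, 3.0], [524.0, -19.0, 3.0], [524.0, -22.0, 3.0], [525.0, -26.0, 4.0], [525.0, -29.0, 2.0], [525.0, -32.0, 2.0], [525.0, -35.0, 2.0]]
green 8 [497.7662952  -23.96821021] 38.54304333970869 ang -0.4080023463669744 spread [[502.0, -23.0, 15.0], [502.0, -26.0, 5.0], [498.0, -19.0, 2.0], [498.0, -23.0, 23.0], [498.0, -26.0, 18.0], [495.0, -23.0, 14.0], [495.0, -26.0, 18.0], [492.0, -26.0, 3.0]]
line dir [-0.50493096 -0.86315973] 2.112315612233478 -1.0292770413563155
```

```bash
cat >> h.py <<'E'
CD=np.array([462.6,-39.7])
def dm(f,z=76,pr=True,th=20,R=46):
    im=f['pixels'].astype(int);a=im
    red=(a[...,0]-np.maximum(a[...,1],a[...,2]));grn=(a[...,1]-np.maximum(a[...,0],a[...,2]))
    res={}
    for n,m in [('red',red),('green',grn)]:
        L=[]
        for y in range(190,232):
            for x in range(258,298):
                if m[y,x]>th if n=='red' else m[y,x]>6:
                    p=onz(f,(x,y),z)[:2]
                    if np.hypot(*(p-CD))<R: L.append((*p,m[y,x]-(th-5 if n=='red' else 3)))
        L=np.array(L,float)
        if len(L)<2: print(n,'none');continue
        c=np.average(L[:,:2],axis=0,weights=L[:,2]);d=L[:,:2]-CD
        if n=='green': res[n]=ang(c-CD);print('green',len(L),c.round(1),'r',np.hypot(*(c-CD)).round(1),'ang',ang(c-CD).round(3))
        else:
            far=np.hypot(*d.T)>12;u=np.linalg.svd((L[:,:2]-c)*np.sqrt(L[:,2:]))[2][0]
            if u@(c-CD)<0:u=-u
            cf=np.average(L[far,:2],axis=0,weights=L[far,2])
            off=np.cross(u,CD-c)
            print('red',len(L),c.round(1),'line',ang(u).round(3),'axis offset',off.round(2),'from centre',ang(cf-CD).round(3),'maxr',np.hypot(*d.T).max().round(1));res[n]=ang(u)
    return res
E
python3 -W ignore - <<'E'
from h import *
for n in ['top0','t7','t9']: print(n);dm(load(n))
f=load('t9');print('floor',onz(f,(265/6+190-.4,303/6+160-.4),53))
# pan fit now
a=f['pixels']
E
```

```text
top0
red 33 [474.3 -39.6] line 0.015 axis offset -0.16 from centre 0.005 maxr 39.3
green 13 [497.7 -23.9] r 38.5 ang -0.412
t7
red 30 [473.5 -44.5] line 0.454 axis offset -0.32 from centre 0.442 maxr 37.9
green 12 [497.6 -23.9] r 38.4 ang -0.412
t9
red 30 [465.5 -49.4] line 1.282 axis offset 0.12 from centre 1.294 maxr 36.4
green 13 [497.7 -24. ] r 38.5 ang -0.409
floor [462.18773738 101.69873496  53.        ]
```

{"method": "servo_tool", "body": {
  "plan": [
    [[0, 0, 0], [-4, 3, 4], 0],
    [[0, 0, 0], [-4, 3, 8], 0],
    [[0, 0.2, 0], [-3, 3, 10], 0],
    [[0, 0, 0], [0, 0, 12], 0],
    [[0, 0, 0], [0, 0, 12], 0],
    [[0, 0, 0], [0, 0, 10], 0],
    [[0, 0, 0], [0, 0, 7], 0],
    [[0, 0, 0], [0, 0, 4], 0],
    [[0, 0, 0], [0, 0, 2], 0],
    [[0, 0, 0], [0, 0, 0], 0]
  ]
}}

```text
time_s: 16.1
ee_pos: [455.5, -113.0, 89.6]
ee_rot: [-179.8, -0.5, 0.2]
force: [0.3, 0.1, 0.1]
gripper_width: 0.4
```

```bash
python3 -W ignore -c "
from h import *
st()
g=grab('side','s10');t=grab('top','t10');dm(t)
im=lambda f,b:np.clip(f['pixels'][...,::-1]*b,0,255).astype(np.uint8)
print(proj(g,[463,-113.7,75]))
a=cv2.resize(im(g,1.3)[120:200,215:295],None,fx=6,fy=6,interpolation=cv2.INTER_CUBIC)
b=cv2.resize(im(t,1.2)[180:240,260:320],None,fx=5,fy=8,interpolation=cv2.INTER_CUBIC)
cv2.imwrite('pics/s10c.png',np.hstack([a,b]))
"
```

```text
16.1 [ 455.5 -113.    89.6] [-1.7978e+02 -5.2000e-01  1.7000e-01] F [0.29 0.15 0.09] w 0.4 q [-15.6  15.8 113.7   0.5  50.1 -16.1]
red 31 [465.5 -49.7] line 1.289 axis offset 0.11 from centre 1.3 maxr 36.4
green 14 [497.7 -23.9] r 38.4 ang -0.41
[268.314676   166.13377659]
```

View pics/s10c.png

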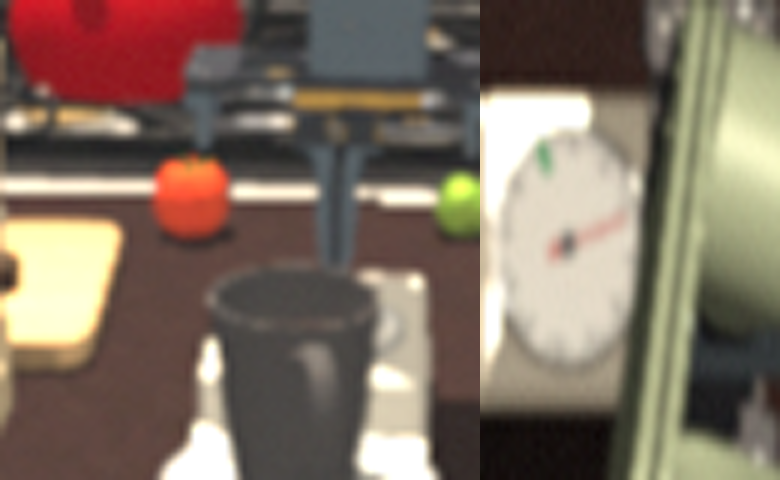

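{"method": "servo_tool", "body": {
  "plan": [
    [[0, 0, 0], [0.2, 0, 1], 0],
    [[0, 0, 0], [0, 0, 1], 0],
    [[0, 0, 0], [0, 0, 0.7], 0],
    [[0, 0, 0], [0, 0, 0.7], 0],
    [[0, 0, 0], [0, 0, 0.7], 0],
    [[0, 0, 0], [0, 0, 0.7], 0],
    [[0, 0, 0], [0, 0, 0.7], 0],
    [[0, 0, 0], [0, 0, 0.7], 0],
    [[0, 0, 0], [0, 0, 0], 0],
    [[0, 0, 0], [0, 0, 0], 0]
  ]
}}

```text
time_s: 17.45
ee_pos: [456.2, -113.1, 83.7]
ee_rot: [-179.8, -0.6, 0.2]
force: [0.3, -0.3, 0.1]
gripper_width: 0.5
```

```bash
python3 -W ignore -c "
from h import *
st()"
```

```text
17.45 [ 456.2 -113.1   83.7] [-1.798e+02 -6.100e-01  1.700e-01] F [ 0.32 -0.3   0.1 ] w 0.5 q [-15.6  16.2 114.1   0.5  49.1 -16.1]
```

{"method": "servo_tool", "body": {
  "plan": [
    [[0, 0, 0], [0, 0, 0.6], 0],
    [[0, 0, 0], [0, 0, 0.6], 0],
    [[0, 0, 0], [0, 0, 0.6], 0],
    [[0, 0, 0], [0, 0, 0.6], 0],
    [[0, 0, 0], [0, 0, 0.6], 0],
    [[0, 0, 0], [0, 0, 0.6], 0],
    [[0, 0, 0], [0, 0, 0.4], 0],
    [[0, 0, 0], [0, 0, 0.4], 0],
    [[0, 0, 0], [0, 0, 0.4], 0],
    [[0, 0, 0], [0, 0, 0], 0]
  ]
}}

```text
time_s: 18.7
ee_pos: [456.8, -113.2, 81.8]
ee_rot: [-179.8, -0.7, 0.2]
force: [-1.5, -0.2, 5.6]
gripper_width: 0.5
```

```bash
python3 -W ignore -c "
from h import *
st()"
```

```text
18.7 [ 456.8 -113.2   81.8] [-179.83   -0.74    0.18] F [-1.48 -0.21  5.62] w 0.5 q [-15.6  16.3 114.3   0.5  48.7 -16.1]
```

{"method": "servo_tool", "body": {
  "plan": [
    [[0, 0.1, 0], [1, 0, 0.3], 0],
    [[0, 0.1, 0], [1, 0, 0.3], 0],
    [[0, 0, 0], [1, 0, 0.3], 0],
    [[0, 0, 0], [1, 0, 0.3], 0],
    [[0, 0, 0], [1, 0, 0.3], 0],
    [[0, 0, 0], [0, 0, 0.3], 0],
    [[0, 0, 0], [0, 0, 0.3], 0],
    [[0, 0, 0], [0, 0, 0.3], 0],
    [[0, 0, 0], [0, 0, 0.3], 0],
    [[0, 0, 0], [0, 0, 0.3], 0]
  ]
}}

```text
time_s: 19.95
ee_pos: [457.1, -113.2, 81.8]
ee_rot: [-179.9, -0.5, 0.3]
force: [-2.1, 0.1, 5.7]
gripper_width: 0.3
```

```bash
python3 -W ignore -c "
from h import *
st();dm(grab('top','t11'))"
```

```text
19.95 [ 457.1 -113.2   81.8] [-179.85   -0.45    0.26] F [-2.1   0.07  5.71] w 0.3 q [-15.5  16.5 114.1   0.4  49.  -16. ]
red 30 [465.5 -49.5] line 1.289 axis offset 0.1 from centre 1.301 maxr 36.4
green 12 [497.5 -24. ] r 38.3 ang -0.409
```

{"method": "servo_tool", "body": {
  "plan": [
    [[0, 0, 0], [1.5, 0, 0.35], 0],
    [[0, 0, 0], [1.5, 0, 0.35], 0],
    [[0, 0, 0], [1.5, 0, 0.35], 0],
    [[0, 0, 0], [1.5, 0, 0.35], 0],
    [[0, 0, 0], [1.5, 0, 0.35], 0],
    [[0, 0, 0], [1.5, 0, 0.35], 0],
    [[0, 0, 0], [1.5, 0, 0.35], 0],
    [[0, 0, 0], [1.5, 0, 0.35], 0],
    [[0, 0, 0], [1.5, 0, 0.35], 0],
    [[0, 0, 0], [1.5, 0, 0.35], 0]
  ]
}}

```text
time_s: 21.25
ee_pos: [465.0, -113.1, 81.8]
ee_rot: [-179.9, 0.4, 0.4]
force: [-2.8, 0.3, 7.6]
gripper_width: 0.2
```

```bash
python3 -W ignore -c "
from h import *
st();dm(grab('top','t12'))"
```

```text
21.25 [ 465.  -113.1   81.8] [-179.86    0.37    0.37] F [-2.76  0.27  7.58] w 0.2 q [-15.1  17.5 112.6   0.   50.4 -15.5]
red 31 [465.6 -49.9] line 1.285 axis offset 0.15 from centre 1.299 maxr 36.4
green 12 [499.7 -30.1] r 38.3 ang -0.242
```

{"method": "servo_tool", "body": {
  "plan": [
    [[0, 0.1, 0], [1.5, 0, 0.35], 0],
    [[0, 0.1, 0], [1.5, 0, 0.35], 0],
    [[0, 0.1, 0], [1.5, 0, 0.35], 0],
    [[0, 0.1, 0], [1.5, 0, 0.35], 0],
    [[0, 0.1, 0], [1.5, 0, 0.35], 0],
    [[0, 0, 0], [0, 0, -6], 0],
    [[0, 0, 0], [-7, 0, -3], 0],
    [[0, 0, 0], [-10, 0, 0], 0],
    [[0, 0, 0], [-3, 0, 0], 0],
    [[0, 0, 0], [0, 0, 0], 0]
  ]
}}

```text
time_s: 22.55
ee_pos: [448.1, -113.1, 90.9]
ee_rot: [-179.9, 0.2, 0.4]
force: [0.2, -0.4, 0.4]
gripper_width: 0.8
```

```bash
python3 -W ignore -c "
from h import *
st();dm(grab('top','t13'))"
```

```text
22.55 [ 448.1 -113.1   90.9] [-1.7986e+02  1.7000e-01  4.0000e-01] F [ 0.2  -0.39  0.44] w 0.8 q [-1.57e+01  1.54e+01  1.14e+02  1.00e-01  5.08e+01 -1.61e+01]
red 31 [465.6 -49.8] line 1.288 axis offset 0.11 from centre 1.3 maxr 36.4
green 11 [501.  -34.8] r 38.7 ang -0.115
```

{"method": "servo_tool", "body": {
  "plan": [
    [[0, 0, 0], [3, 0, 2], 0],
    [[0, 0, 0], [3, 0, 2.5], 0],
    [[0, 0, 0], [0, 0, 1], 0],
    [[0, 0, 0], [0, 0, 0.5], 0],
    [[0, 0, 0], [0, 0, 0.4], 0],
    [[0, 0, 0], [0, 0, 0.4], 0],
    [[0, 0, 0], [0, 0, 0.4], 0],
    [[0, 0, 0], [0, 0, 0.4], 0],
    [[0, 0, 0], [0, 0, 0.4], 0],
    [[0, 0, 0], [0, 0, 0.4], 0]
  ]
}}

```text
time_s: 23.85
ee_pos: [455.6, -113.1, 82.8]
ee_rot: [-179.9, 0.1, 0.4]
force: [-0.5, -0.6, 4.8]
gripper_width: 0.6
```

```bash
python3 -W ignore -c "
from h import *
st()"
```

```text
23.85 [ 455.6 -113.1   82.8] [-1.7987e+02  8.0000e-02  4.1000e-01] F [-0.55 -0.63  4.76] w 0.6 q [-1.540e+01  1.650e+01  1.138e+02  1.000e-01  4.980e+01 -1.590e+01]
```

{"method": "servo_tool", "body": {
  "plan": [
    [[0, 0.05, 0], [1.7, 0, 0.38], 0],
    [[0, 0.05, 0], [1.7, 0, 0.35], 0],
    [[0, 0.05, 0], [1.7, 0, 0.35], 0],
    [[0, 0.1, 0], [1.7, 0, 0.35], 0],
    [[0, 0.1, 0], [1.7, 0, 0.35], 0],
    [[0, 0.1, 0], [1.7, 0, 0.35], 0],
    [[0, 0.1, 0], [1.7, 0, 0.35], 0],
    [[0, 0.1, 0], [1.7, 0, 0.35], 0],
    [[0, 0.1, 0], [1.7, 0, 0.35], 0],
    [[0, 0.1, 0], [1.7, 0, 0.35], 0]
  ]
}}

```text
time_s: 25.1
ee_pos: [470.1, -113.0, 82.3]
ee_rot: [-179.9, -0.5, 0.5]
force: [-2.2, 0.1, 7.0]
gripper_width: 0.6
```

```bash
python3 -W ignore -c "
from h import *
st();dm(grab('top','t14'))"
```

```text
25.1 [ 470.1 -113.    82.3] [-179.88   -0.45    0.46] F [-2.17  0.15  6.97] w 0.6 q [-15.   17.4 112.5   0.3  49.7 -15.7]
red 30 [465.3 -49. ] line 1.289 axis offset 0.15 from centre 1.304 maxr 36.4
green 12 [500.6 -46.8] r 38.7 ang 0.198
```

{"method": "servo_tool", "body": {
  "plan": [
    [[0, 0, 0], [1.6, 0, 0.35], 0],
    [[0, 0, 0], [1.6, 0, 0.35], 0],
    [[0, 0, 0], [0, 0, -6], 0],
    [[0, 0, 0], [-7, 0, -2], 0],
    [[0, 0, 0], [-8, 0, 0], 0],
    [[0, 0, 0], [-3, 0, 2], 0],
    [[0, 0, 0], [0, 0, 2.5], 0],
    [[0, 0, 0], [0, 0, 1], 0],
    [[0, 0, 0], [0, 0, 0.5], 0],
    [[0, 0, 0], [0, 0, 0.4], 0]
  ]
}}

```text
time_s: 26.4
ee_pos: [453.5, -113.0, 82.5]
ee_rot: [-179.9, -0.4, 0.5]
force: [-0.7, -0.2, 1.6]
gripper_width: 0.4
```

```bash
python3 -W ignore -c "
from h import *
st();dm(grab('top','t15'))"
```

```text
26.4 [ 453.5 -113.    82.5] [-179.86   -0.38    0.45] F [-0.7  -0.17  1.61] w 0.4 q [-15.6  16.2 114.4   0.3  49.1 -16.2]
red 29 [465.4 -49.3] line 1.289 axis offset 0.09 from centre 1.299 maxr 36.4
green 14 [500.1 -49.8] r 38.9 ang 0.274
```

{"method": "servo_tool", "body": {
  "plan": [
    [[0, 0, 0], [0, 0, 0.4], 0],
    [[0, 0, 0], [0.5, 0, 0.4], 0],
    [[0, 0.05, 0], [1.8, 0, 0.37], 0],
    [[0, 0.1, 0], [1.8, 0, 0.36], 0],
    [[0, 0.1, 0], [1.8, 0, 0.36], 0],
    [[0, 0.1, 0], [1.8, 0, 0.36], 0],
    [[0, 0.1, 0], [1.8, 0, 0.36], 0],
    [[0, 0.1, 0], [1.8, 0, 0.36], 0],
    [[0, 0.1, 0], [1.8, 0, 0.36], 0],
    [[0, 0.1, 0], [1.8, 0, 0.36], 0]
  ]
}}

```text
time_s: 27.7
ee_pos: [469.1, -112.9, 80.9]
ee_rot: [-179.9, -1.2, 0.5]
force: [-1.9, 0.2, 5.2]
gripper_width: 0.0
```

```bash
python3 -W ignore -c "
from h import *
st();dm(grab('top','t16'))"
```

```text
27.7 [ 469.1 -112.9   80.9] [-179.88   -1.17    0.46] F [-1.88  0.2   5.15] w 0.0 q [-15.2  17.1 113.2   0.6  48.5 -16. ]
red 30 [465.6 -49.6] line 1.287 axis offset 0.04 from centre 1.293 maxr 36.4
green 11 [494.5 -62.2] r 39.0 ang 0.626
```

{"method": "servo_tool", "body": {
  "plan": [
    [[0, 0, 0], [1.6, 0, 0.4], 0],
    [[0, 0, 0], [1.6, 0, 0.4], 0],
    [[0, -0.3, 0], [0, 0, -6], 0],
    [[0, -0.3, 0], [-7, 0, -1], 0],
    [[0, -0.3, 0], [-8, 0, 0], 0],
    [[0, -0.2, 0], [-3, 0, 2], 0],
    [[0, 0, 0], [0, 0, 2.5], 0],
    [[0, 0, 0], [0, 0, 1], 0],
    [[0, 0, 0], [0, 0, 0.7], 0],
    [[0, 0, 0], [0, 0, 0.5], 0]
  ]
}}

```text
time_s: 29.0
ee_pos: [453.8, -113.1, 79.4]
ee_rot: [-179.9, -0.1, 0.4]
force: [-0.8, 0.8, 2.3]
gripper_width: 0.4
```

```bash
python3 -W ignore -c "
from h import *
st();dm(grab('top','t17'))"
```

```text
29.0 [ 453.8 -113.1   79.4] [-1.7987e+02 -6.0000e-02  4.4000e-01] F [-0.76  0.83  2.28] w 0.4 q [-15.5  16.6 114.4   0.2  49.  -16.1]
red 30 [465.5 -49.4] line 1.287 axis offset 0.05 from centre 1.294 maxr 36.4
green 15 [492.1 -65.1] r 39.0 ang 0.723
```

{"method": "servo_tool", "body": {
  "plan": [
    [[0, 0, 0], [0, 0, 0.4], 0],
    [[0, 0, 0], [0.5, 0, 0.4], 0],
    [[0, 0.05, 0], [1.8, 0, 0.4], 0],
    [[0, 0.05, 0], [1.8, 0, 0.42], 0],
    [[0, 0.05, 0], [1.8, 0, 0.42], 0],
    [[0, 0.05, 0], [1.8, 0, 0.42], 0],
    [[0, 0.05, 0], [1.8, 0, 0.42], 0],
    [[0, 0.05, 0], [1.8, 0, 0.42], 0],
    [[0, 0.05, 0], [1.8, 0, 0.42], 0],
    [[0, 0.05, 0], [1.8, 0, 0.42], 0]
  ]
}}

```text
time_s: 30.3
ee_pos: [467.5, -113.0, 78.0]
ee_rot: [-179.9, -0.3, 0.5]
force: [-1.7, 0.9, 4.8]
gripper_width: 0.5
```

```bash
python3 -W ignore -c "
from h import *
st();dm(grab('top','t18'))"
```

```text
30.3 [ 467.5 -113.    78. ] [-179.89   -0.28    0.48] F [-1.68  0.93  4.83] w 0.5 q [-15.1  17.6 113.    0.2  49.1 -15.7]
red 30 [465.5 -49.5] line 1.29 axis offset 0.05 from centre 1.297 maxr 36.4
green 11 [482.  -73.5] r 39.0 ang 1.062
```

{"method": "servo_tool", "body": {
  "plan": [
    [[0, 0, 0], [0, 0, -5], 0],
    [[0, 0, 0], [-5, 0, -1], 0],
    [[0, 0, 0], [-5, 0, 0], 0],
    [[0, 0, 0], [-1, 0, 2], 0],
    [[0, 0, 0], [0, 0, 2.5], 0],
    [[0, 0, 0], [0, 0, 1], 0],
    [[0, 0, 0], [0, 0, 0.7], 0],
    [[0, 0, 0], [0, 0, 0.5], 0],
    [[0, 0, 0], [0, 0, 0.4], 0],
    [[0, 0, 0], [0, 0, 0.4], 0]
  ]
}}

```text
time_s: 31.6
ee_pos: [456.8, -113.1, 77.1]
ee_rot: [-179.9, -0.4, 0.5]
force: [-2.1, 0.4, 4.8]
gripper_width: 0.3
```

```bash
python3 -W ignore -c "
from h import *
st();dm(grab('top','t19'))"
```

```text
31.6 [ 456.8 -113.1   77.1] [-179.9    -0.41    0.47] F [-2.11  0.43  4.83] w 0.3 q [-15.5  16.8 114.4   0.3  48.4 -16.1]
red 31 [465.4 -49.3] line 1.29 axis offset 0.13 from centre 1.302 maxr 36.4
green 10 [482.  -73.8] r 39.2 ang 1.066
```

{"method": "servo_tool", "body": {
  "plan": [
    [[0, 0, 0], [1.6, 0, 0.4], 0],
    [[0, 0, 0], [1.6, 0, 0.4], 0],
    [[0, 0.05, 0], [1.6, 0, 0.4], 0],
    [[0, 0.05, 0], [1.6, 0, 0.4], 0],
    [[0, 0.05, 0], [1.6, 0, 0.4], 0],
    [[0, 0.05, 0], [0.3, 0, 0.35], 0],
    [[0, 0, 0], [0.3, 0, 0.3], 0],
    [[0, 0, 0], [0.3, 0, 0.3], 0],
    [[0, 0, 0], [0.3, 0, 0.3], 0],
    [[0, 0, 0], [0.3, 0, 0.3], 0]
  ]
}}

```text
time_s: 32.9
ee_pos: [462.3, -113.0, 77.1]
ee_rot: [-179.9, -0.1, 0.6]
force: [-2.9, 0.1, 5.9]
gripper_width: 0.6
```

```bash
python3 -W ignore -c "
from h import *
st();dm(grab('top','t20'))"
```

```text
32.9 [ 462.3 -113.    77.1] [-1.7992e+02 -1.3000e-01  5.8000e-01] F [-2.9   0.06  5.88] w 0.6 q [-1.520e+01  1.740e+01  1.136e+02  1.000e-01  4.890e+01 -1.590e+01]
red 26 [464.4 -45.9] line 1.289 axis offset 0.05 from centre 1.3 maxr 29.3
green 8 [477.5 -78.9] r 41.9 ang 1.22
```

{"method": "servo_tool", "body": {
  "plan": [
    [[0, 0.05, 0], [1.6, 0, 0.36], 0],
    [[0, 0.05, 0], [1.6, 0, 0.36], 0],
    [[0, 0.05, 0], [1, 0, 0.36], 0],
    [[0, 0, 0], [0.3, 0, 0.33], 0],
    [[0, 0, 0], [0.3, 0, 0.33], 0],
    [[0, 0, 0], [0.2, 0, 0.3], 0],
    [[0, 0, 0], [0, 0, 0.3], 0],
    [[0, 0, 0], [0, 0, 0.3], 0],
    [[0, 0, 0], [0, 0, 0.3], 0],
    [[0, 0, 0], [0, 0, 0.3], 0]
  ]
}}

```text
time_s: 34.2
ee_pos: [464.7, -113.0, 77.0]
ee_rot: [-180.0, 0.0, 0.7]
force: [-1.3, 1.2, 4.9]
gripper_width: 0.2
```

```bash
python3 -W ignore -c "
from h import *
st();t=grab('top','t21');dm(t)
cv2.imwrite('pics/t21c.png',cv2.resize(t['pixels'][185:238,252:305,::-1],None,fx=11,fy=11,interpolation=cv2.INTER_CUBIC))"
```

```text
34.2 [ 464.7 -113.    77. ] [-1.7995e+02  5.0000e-02  6.7000e-01] F [-1.32  1.16  4.86] w 0.2 q [-15.1  17.6 113.2   0.   49.2 -15.8]
red 26 [464.4 -45.9] line 1.294 axis offset 0.01 from centre 1.292 maxr 29.3
green 8 [473.8 -80.4] r 42.3 ang 1.314
```

View pics/t21c.png

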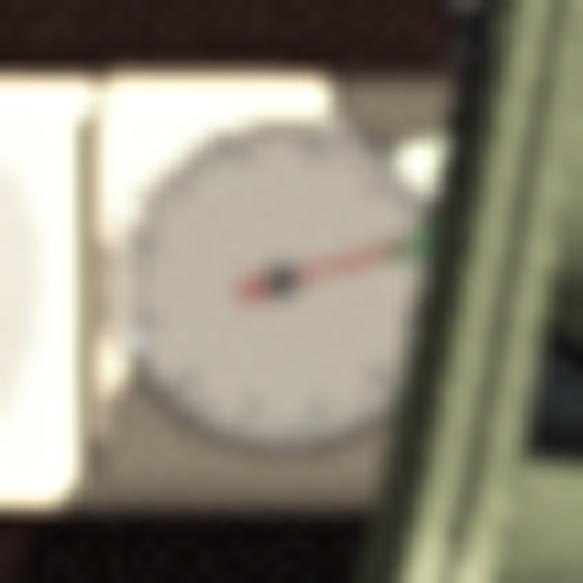

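{"method": "servo_tool", "body": {
  "plan": [
    [[0, 0, 0], [0, 0, -4], 0],
    [[0, 0, 0], [0, 0, -8], 0],
    [[0, 0, 0], [0, 5, -8], 0],
    [[0, 0, 0], [0, 12, -4], 0],
    [[0, 0, 0], [0, 15, 0], 0],
    [[0, 0, 0], [0, 15, 0], 0],
    [[0, 0, 0], [0, 10, 0], 0],
    [[0, 0, 0], [0, 5, 0], 0],
    [[0, 0, 0], [0, 0, 0], 0],
    [[0, 0, 0], [0, 0, 0], 0]
  ]
}}

```text
time_s: 35.5
ee_pos: [465.2, -180.4, 101.3]
ee_rot: [-179.9, 0.1, 0.6]
force: [-0.2, -0.7, -1.2]
gripper_width: 1.1
```

```bash
python3 -W ignore -c "
from h import *
st();t=grab('top','t22');dm(t)
cv2.imwrite('pics/t22c.png',cv2.resize(t['pixels'][185:238,252:305,::-1],None,fx=11,fy=11,interpolation=cv2.INTER_CUBIC))"
```

```text
35.5 [ 465.2 -180.4  101.3] [-1.7994e+02  9.0000e-02  5.8000e-01] F [-0.16 -0.7  -1.16] w 1.1 q [-22.5  17.6 108.8   0.   53.8 -23.1]
red 24 [464.3 -45.9] line 1.291 axis offset 0.12 from centre 1.307 maxr 29.3
green 6 [473.5 -79.6] r 41.4 ang 1.316
```

View pics/t22c.png

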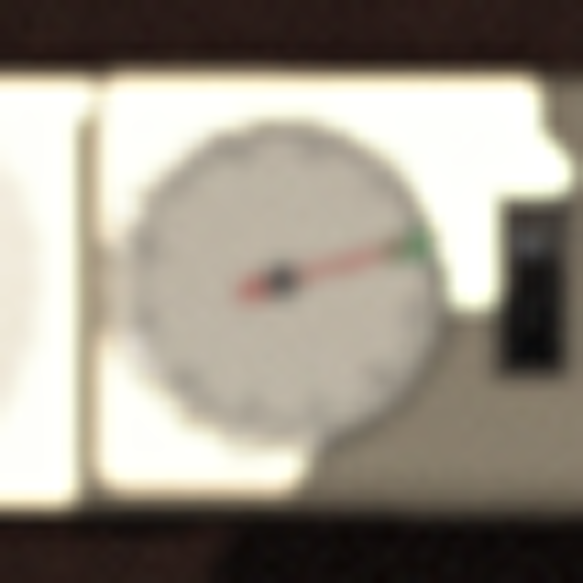

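```bash
python3 -W ignore -c "
from h import *
for n in ['top0','t18','t19','t20','t22']:
  t=load(n);a=t['pixels'].astype(float)
  L=[]
  for y in range(190,232):
    for x in range(258,300):
      p=onz(t,(x,y),76)[:2];r=np.hypot(*(p-CD))
      if 30<r<50:
        g=a[y,x,1]-a[y,x,[0,2]].mean(); h=a[y,x,1]-a[y,x,0]
        L.append((r,ang(p-CD),g,h))
  L=np.array(L);m=(L[:,2]>8);print(n,m.sum(),np.average(L[m,1],weights=L[m,2]).round(3))
  m=(L[:,3]>5)&(L[:,0]>40);print('   outer',m.sum(),np.average(L[m,1],weights=L[m,3]).round(3) if m.any() else '')
  if n=='t22':
    for l in L[(abs(L[:,1]-1.3)<.2)&(L[:,0]<48)]: print(l.round(2))
"
```

```text
top0 70 0.023
   outer 5 -0.416
t18 39 0.726
   outer 7 1.079
t19 32 0.686
   outer 6 1.072
t20 34 0.649
   outer 8 1.238
t22 56 0.309
   outer 4 1.305
[46.05  1.13 10.   -3.  ]
[38.78  1.13  5.5  -5.  ]
[41.73  1.16  9.    1.  ]
[44.73  1.19 13.    3.  ]
[47.75  1.22 14.   -1.  ]
[ 31.51   1.13   3.5  -10.  ]
[ 34.47   1.17   3.   -11.  ]
[37.48  1.21  8.5  -3.  ]
[40.53  1.24 18.5  12.  ]
[43.6   1.26 22.5  16.  ]
[46.7   1.28 15.5   2.  ]
[ 30.26   1.23  -0.5  -18.  ]
[ 33.33   1.26   3.5  -12.  ]
[36.43  1.29 11.   -1.  ]
[39.56  1.31 23.5  17.  ]
[42.69  1.33 25.5  21.  ]
[45.85  1.35 14.5   4.  ]
[ 32.48   1.36   4.5  -11.  ]
[35.65  1.38 12.5   2.  ]
[38.83  1.39 17.5  11.  ]
[42.02  1.41 16.5  10.  ]
[45.22  1.42 11.    2.  ]
[31.93  1.46  5.5  -7.  ]
[35.15  1.47  7.   -4.  ]
[38.37  1.48  7.5  -2.  ]
[41.59  1.48  7.5  -1.  ]
[44.81  1.49  6.   -3.  ]
```

```bash
python3 -W ignore -c "
from h import *
t=grab('wrist','w22');g=grab('top','t23');s=grab('side','s23');st();dm(g)
print(proj(t,[*CD,76]))
cv2.imwrite('pics/w22c.png',t['pixels'][...,::-1])
cv2.imwrite('pics/t23c.png',cv2.resize(g['pixels'][140:280,60:420,::-1],None,fx=2.2,fy=2.2))"
```

```text
35.7 [ 465.4 -180.2  101.5] [-1.7996e+02  7.0000e-02  6.1000e-01] F [-0.47  0.13  0.72] w 0.3 q [-22.5  17.5 108.8   0.   53.7 -23.1]
red 26 [464.4 -45.8] line 1.283 axis offset 0.08 from centre 1.3 maxr 29.3
green 6 [473.6 -79.7] r 41.4 ang 1.315
[250.62323684   4.94647916]
```

View pics/w22c.png

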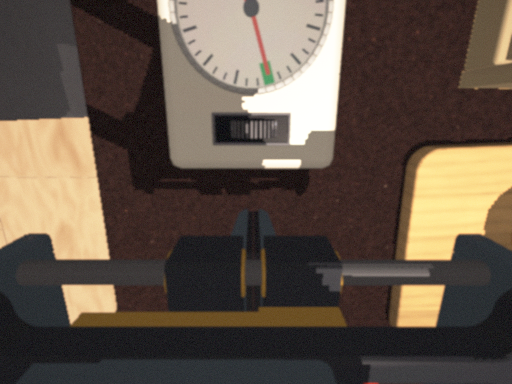

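View pics/t23c.png

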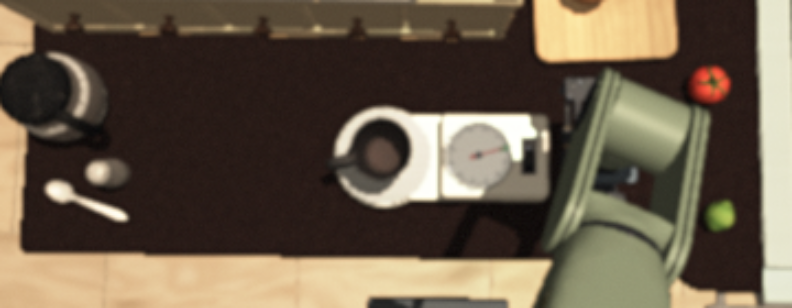

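View pics/s23.png

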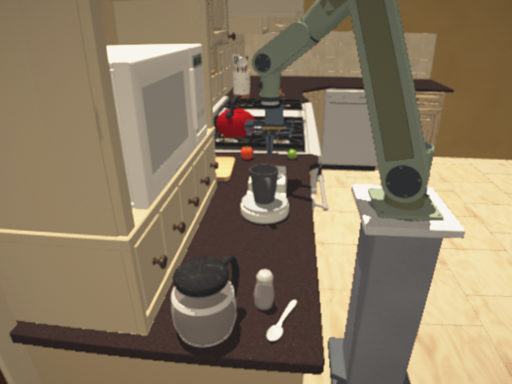

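Wrist view: the red needle's tip at about (266,68) lies on the green mark, which spans about (261–273, 63–82), and the robot is clear of everything. I'll zoom in once for a check before handing in.

```bash
python3 -W ignore -c "
from h import *
t=load('w22')
cv2.imwrite('pics/w22d.png',cv2.resize(t['pixels'][0:100,220:300,::-1],None,fx=6,fy=6,interpolation=cv2.INTER_CUBIC))
a=t['pixels'].astype(int)[:100];gr=a[...,1]-np.maximum(a[...,0],a[...,2]);rd=a[...,0]-np.maximum(a[...,1],a[...,2])
for m in (gr>25,rd>50):
  ys,xs=np.nonzero(m);k=(xs>225)&(xs<300);xs,ys=xs[k],ys[k]
  P=np.array([onz(t,(x,y),76)[:2] for x,y in zip(xs,ys)]);print(len(xs),P.mean(0),ang(P.mean(0)-CD),np.polyfit(ys,xs,1),ys.min(),ys.max(),xs.mean(),ys.mean())
"
```

```text
145 [473.35462167 -79.55464318] 1.3194452073732301 [  0.27160332 246.13856346] 62 84 266.5931034482759 75.3103448275862
237 [468.82478258 -61.01035491] 1.2988190022903154 [  0.25542797 249.0023603 ] 16 73 260.1097046413502 43.48523206751055
```

View pics/w22d.png

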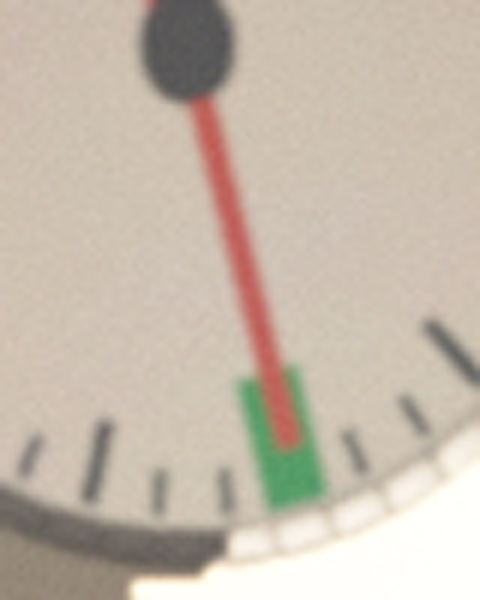

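```bash
python3 -c "
from h import *
print(env.job_done());st()"
```

```text
the job is handed in; nothing more can be done
None
the job is handed in; nothing more can be done
```

I set the mug upright on the pan and let go, then rolled the wheel toward +x in five strokes until the green zero mark lay under the needle. I handed in at 35.7 s with the gripper clear of everything.

- **Mug:** the top view put the mug's inner floor about 1 mm from the pan centre. A rougher reading of its rim in the same view gave about 4 mm, which I put down to a coarse hand-read edge. The side view agreed with about 1 mm.
- **Needle and mark:** the wrist close-up shows the needle tip on the green mark, about 0.7 mm (about 0.02 rad) off its middle. The top view put the mark at 1.305–1.316 rad and the needle at 1.28–1.31 rad. I left it there because it was well inside the mark's 7 mm width.
- **Wheel pressure:** force readings at the end of each move in contact stayed at or below 7.6 N, well under the 14 N stop. I had no readings within a move.
- **Salt shaker, tomato and lime:** the last top and side views showed them still where they started. I judged this by eye and did not re-measure their positions.

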